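# Fetch the mixing dish from behind the bottles

## Task

Set out the mixing dish for the next job: take the two bottles and the jar out of the front of the caddy and stand them all upright in the shallow steel side tray, then fetch the octagonal dish from behind them and stand it in the middle of the white mixing slab. Only then put the bottles and the jar back upright in the caddy, each on the very place where it stood at the start. Leave the felt wheel in the caddy where it lies.

Things in the scene. Friction and masses are not known exactly. Their poses are not given: they have to be found in the camera images.
- caddy: Fixed grey tray, 150 (x) x 216 (y) x 22 mm, walls 4 mm, inner floor 6 mm above the underside. Origin: centre of underside; z up, front at -x. Dark flush discs of 48 mm at x -41, y -62, 0, +62 mm mark the front places; each holds a bottle or jar, within 6 mm. Dish and felt wheel lie behind, near x +13, y -40 or +40 mm (one each).
- side_tray: Fixed shallow bright steel tray with a dark rivet in each corner, 96 (own x) x 210 (own y) x 10 mm high, walls 3 mm, inner floor 4 mm above its underside; the side area, room for three bottles in a row along its y. Origin: centre of the underside; z up. Keep clear of the fixed steam cleaner, 240 mm tall, that stands behind, at world x over 0.56 m and y from -0.17 to +0.05 m.
- mixing_slab: Fixed white ceramic slab, 90 x 90 x 12 mm, plain flat top 12 mm above its underside. Origin: centre of the underside; z up.
- powder_jar: Loose straight round jar with a dark screw cap of the same width, 41 mm diameter, 105 mm tall, about 0.11 kg. The thickest of the three. Origin: centre of the underside; z up. Grip 60 to 90 mm above its foot.
- monomer_bottle: Loose brown dropper bottle, 33 mm round body up to 62 mm high, tapering to a black 24 mm collar at 65 to 77 mm and a slim rubber bulb, 102 mm tall in all, about 0.07 kg. Origin: centre of the underside; z up. Grip the body 45 to 60 mm above its foot.
- separator_bottle: Loose small bottle with a slim tall black cap: body 30 mm wide up to 46 mm, cap 17 mm diameter from there to the top at 79 mm, about 0.05 kg. The shortest of the three. Origin: centre of the underside; z up. Grip the cap 60 to 70 mm above the foot.
- dappen_dish: Loose small octagonal white mixing dish, 43 mm across, 26 mm tall, about 0.05 kg; take it across its outside. Origin: centre of the underside; z up.
- felt_wheel: Loose flat round felt polishing wheel, 38 mm diameter, 13 mm thick, lying flat in the caddy beside the dish; it stays there. Origin: centre of the underside; z up.
There are look-alikes about, which are no part of the job. What is shaped like the separator_bottle but pink is not meant.

How it is judged:
On the way, in this order (a step that is already met when the one before it is completed fails the run):
1. both bottles and the jar stand upright and released in the side tray, the dish still in the caddy (x of powder_jar in the frame of side_tray between -0.045 and 0.045 m and y of powder_jar in the frame of side_tray between -0.102 and 0.102 m and z of each of powder_jar, monomer_bottle, separator_bottle in the frame of side_tray below 0.009 m and angle between each of powder_jar, monomer_bottle, separator_bottle's own z axis and vertical below 0.1 rad and linear speed of each of powder_jar, monomer_bottle, separator_bottle below 0.03 m/s and x of monomer_bottle in the frame of side_tray between -0.045 and 0.045 m and y of monomer_bottle in the frame of side_tray between -0.102 and 0.102 m and x of separator_bottle in the frame of side_tray between -0.045 and 0.045 m and y of separator_bottle in the frame of side_tray between -0.102 and 0.102 m and contact force between the fingers and powder_jar below 0.1 N and contact force between the fingers and monomer_bottle below 0.1 N and contact force between the fingers and separator_bottle below 0.1 N and distance of dappen_dish from where it was at the start of the episode below 0.03 m), for 0.2 s.
2. the dish stands released in the middle of the slab while the bottles and the jar are still in the side tray (horizontal distance between dappen_dish and mixing_slab below 0.015 m and z of dappen_dish in the frame of mixing_slab between 0.008 and 0.017 m and angle between each of dappen_dish, powder_jar, monomer_bottle, separator_bottle's own z axis and vertical below 0.1 rad and linear speed of each of dappen_dish, powder_jar, monomer_bottle, separator_bottle below 0.03 m/s and x of powder_jar in the frame of side_tray between -0.045 and 0.045 m and y of powder_jar in the frame of side_tray between -0.102 and 0.102 m and z of each of powder_jar, monomer_bottle, separator_bottle in the frame of side_tray below 0.009 m and x of monomer_bottle in the frame of side_tray between -0.045 and 0.045 m and y of monomer_bottle in the frame of side_tray between -0.102 and 0.102 m and x of separator_bottle in the frame of side_tray between -0.045 and 0.045 m and y of separator_bottle in the frame of side_tray between -0.102 and 0.102 m and contact force between the fingers and dappen_dish below 0.1 N), for 0.2 s.
At the end, for the whole second after the job is handed in: The dish stands upright on the slab within 15 mm of its middle; the jar and both bottles stand upright in the caddy, each within 15 mm of where it stood at the start; the felt wheel is within 15 mm of where it lay; all released and at rest (horizontal distance between dappen_dish and mixing_slab below 0.015 m and z of dappen_dish in the frame of mixing_slab between 0.008 and 0.017 m and angle between each of dappen_dish, powder_jar, monomer_bottle, separator_bottle's own z axis and vertical below 0.1 rad and linear speed of each of dappen_dish, powder_jar, monomer_bottle, separator_bottle, felt_wheel below 0.03 m/s and distance of each of powder_jar, monomer_bottle, separator_bottle, felt_wheel from where it was at the start of the episode below 0.015 m and contact force between the fingers and powder_jar below 0.1 N and contact force between the fingers and monomer_bottle below 0.1 N and contact force between the fingers and separator_bottle below 0.1 N and contact force between the fingers and dappen_dish below 0.1 N); the robot touches nothing.
It fails at once if a bottle, the jar or the dish is tipped over (angle between any of powder_jar, monomer_bottle, separator_bottle, dappen_dish's own z axis and vertical above 0.6 rad).
It fails at once if the felt wheel is carried off or pushed from its place (distance of felt_wheel from where it was at the start of the episode above 0.025 m).
It also fails if it takes over 134 s, if anything falls off the work surface, if the arm or the gripper's body presses on something with over 40 N, if the wrist force passes 120 N, or if a joint passes its speed limit or range.

## Robot

A 7-joint arm with a two-finger parallel gripper is mounted at the origin on a cart in front of the work surface, level with it; the furniture and walls round the work are solid. World frame = base frame: x ahead of the robot, y to its left, z up, the work surface at z = 0. Lengths are in m, angles in rad, forces in N, time in s.
With the tool pointing down it reaches from about 0.35 to 0.9 m from the base axis. Payload 8.1 kg.
Tool frame: the origin (TCP) lies at the very end of the fingers, on their centre line; the grasp point (between the pads) lies arm.tcp_to_grasp behind it (arm.tcp_to_grasp is the distance from the TCP to the grasp point, in m); z points along the fingers, y is the line along which they close (so a half turn about z gives the same grasp; the last joint's range is limited). The gripper opens to 85 mm and grips with 20 to 120 N. Pads are 22 mm wide; open, the fingers measure 114 mm over their backs; the gripper's body (76 mm by 85 mm) begins 54 mm behind the grasp point. The pads swing forward as they close: fully open they stand 13 mm farther back than shut.
Start: joints at [1.181, 0.434, 0.025, 1.573, -0.012, 1.134, -0.075], TCP at [0.177, -0.599, 0.231] pointing down, gripper open.
Joint ranges: [-2.62, 2.62], [-0.44, 2.09], [-1.27, 1.32], [0.08, 2.57], [-1.32, 4.46], [0.12, 2], [-2.74, 2.74]. Speed limits (rad/s): [2.22, 2.22, 3.01, 3.01, 3.14, 3.14, 3.14].

## Interface

Orientations are given as a rotation vector (axis times angle).
In Python, from rig import arm, viewer, sign_off gives the robot as it stands.
- The arm moves only by the shell command python3 -m handwheel 'ROWS' [FORCE]. ROWS is JSON, a list of rows, each an object with "translation": the shift along the tool's x, y, z in m, a list of three; "turn": the turn about the tool's z in rad; "hand": the opening, from -1 (shut) to 1 (fully open), so that 0 is half open. A call has 1 to 5 rows; each row shifts and turns the commanded pose from where the row before left it, along the tool's axes as they then stand; what a row does not reach is not made up. A row lasts 1/12 s, in which the tool goes at most 41.7 mm and 7.16 degrees, less where a joint would pass 70% of its speed; a pose out of reach is approached as far as the arm can. A call with a gripper value outside its range is refused whole. The fingers move at their own pace and stop on an object; FORCE is the grip in N (left out, the last holds). Time passes only in rows, so rows that do not move let the fingers close. It gives the time, the measured TCP pose, the force, the opening and the grip force at its end, in the units of the state.
- arm.get_state(): the state, without advancing time (a new reading comes with each control period).
- viewer.capture(name): name is "scene" or "top" or "wrist"; returns the picture (480x640x3 uint8, red, green, blue); there is no depth.
- viewer.camera_model(name): a dict with "camera_matrix" (3x3 intrinsics, pixels), "pose" (4x4, takes a point from camera to world coordinates). Camera axes: x right, y up, looking along -z (the intrinsics and any distortion apply to the point x, -y, -z); pixel columns grow to the right and rows downward; lengths in m; the calibration is good to about 2 mm. A picture is of the moment at which its call begins: read the wrist's pose just before it. camera_model takes no time and is no camera call; for the wrist camera it gives the pose at the moment of the call.
- sign_off(): hands the job in; it is judged then, once.
The state is a dict: "time": time; "joints": joint angles; "qvel": joint speeds; "effort": joint torques, N m; "position": TCP position; "tool_rot": TCP orientation; "wrist_force": force on the tool from outside, world axes, zero at the start; "wrist_torque": the same for the moment, N m; "grip_width": finger opening in m; "finger_force": force on a finger pad.
Only numpy, scipy, OpenCV 4.12 (cv2) and the standard library are available. Lean on these libraries where they do the work, as an engineer would, in place of code of your own. Each camera call takes 0.05 s, during which the arm holds its last target. There are 200 camera calls.

## Working session

There is one attempt and no reset: what is moved stays moved. The work goes in short steps, Python scripts to look and compute and a shell command to move; the robot and the scene stay as the last step left them, time stands still between calls to the robot, and variables do not carry over. Pictures are saved under pics/ and viewed, at most 14 in all, crops included, and the job is handed in when it is done.

```bash
ls; mkdir -p pics
python3 - <<'E'
from rig import arm, viewer
import cv2
s=arm.get_state(); print({k:s[k] for k in('time','position','tool_rot','grip_width')}, arm.tcp_to_grasp)
for n in('scene','top'):
    cv2.imwrite(f'pics/{n}0.png',viewer.capture(n)[:,:,::-1]); m=viewer.camera_model(n); print(n,m)
E
```

```text
pics
{'time': 0.0, 'position': array([ 0.1765965 , -0.5990001 ,  0.23051973]), 'tool_rot': array([-3.10782667e+00, -4.48627399e-01,  5.62429547e-04]), 'grip_width': 0.08531880711640771} 0.0187
scene {'camera_matrix': array([[580.43124525,   0.        , 320.57866651],
       [  0.        , 580.43124525, 241.81174717],
       [  0.        ,   0.        ,   1.        ]]), 'pose': array([[-0.64646958,  0.51266221, -0.56502614, -0.21571515],
       [-0.76265854, -0.45434555,  0.46034994,  0.60860446],
       [-0.0207131 ,  0.72852425,  0.68470679,  0.90168136],
       [ 0.        ,  0.        ,  0.        ,  1.        ]])}
top {'camera_matrix': array([[511.41349573,   0.        , 328.75492568],
       [  0.        , 511.41349573, 242.39980187],
       [  0.        ,   0.        ,   1.        ]]), 'pose': array([[-1.25013560e-02,  9.74398123e-01, -2.24481657e-01,
         2.82580762e-01],
       [-9.99921845e-01, -1.21503380e-02,  2.94506207e-03,
         5.05035602e-02],
       [ 1.42134959e-04,  2.24500930e-01,  9.74473864e-01,
         1.06807851e+00],
       [ 0.00000000e+00,  0.00000000e+00,  0.00000000e+00,
         1.00000000e+00]])}
```

View pics/scene0.png

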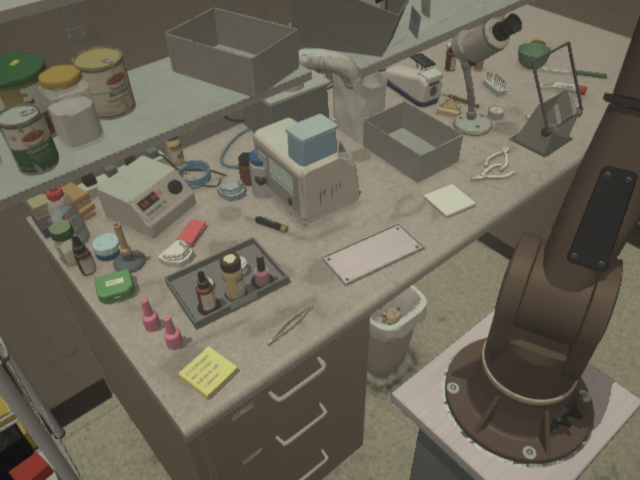

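View pics/top0.png

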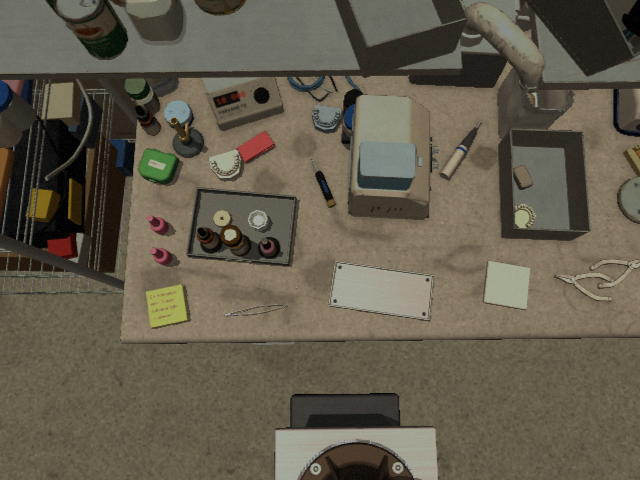

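The top view shows the caddy at about (242,228), with the monomer bottle, jar and separator in front and the felt wheel and dish behind. The side tray is at (382,291) and the slab at (507,285). Next I'll look closer.

```bash
cat > h.py <<'E'
import numpy as np, cv2
from rig import arm, viewer
def ray(name,u,v,z,m=None):
    m=m or viewer.camera_model(name); K=m['camera_matrix']; P=m['pose']
    d=P[:3,:3]@np.array([(u-K[0,2])/K[0,0],-(v-K[1,2])/K[1,1],-1]); o=P[:3,3]
    return o+d*(z-o[2])/d[2]
def proj(m,p):
    P=m['pose'];c=P[:3,:3].T@(np.asarray(p)-P[:3,3]);K=m['camera_matrix']
    return K[0,0]*c[0]/-c[2]+K[0,2], K[1,1]*-c[1]/-c[2]+K[1,2]
def crop(img,x,y,w,h,k,f):
    cv2.imwrite('pics/'+f,cv2.resize(img[y:y+h,x:x+w],None,fx=k,fy=k,interpolation=cv2.INTER_CUBIC))
E
python3 - <<'E'
from h import *
a=cv2.imread('pics/top0.png'); b=cv2.imread('pics/scene0.png')
l=cv2.resize(a[180:280,180:310],None,fx=6,fy=6,interpolation=2)
cv2.imwrite('pics/c1.png',l)
cv2.imwrite('pics/c2.png',cv2.resize(a[240:340,320:540],None,fx=3.6,fy=3.6,interpolation=2))
E
```

```text
(no output)
```

View pics/c1.png

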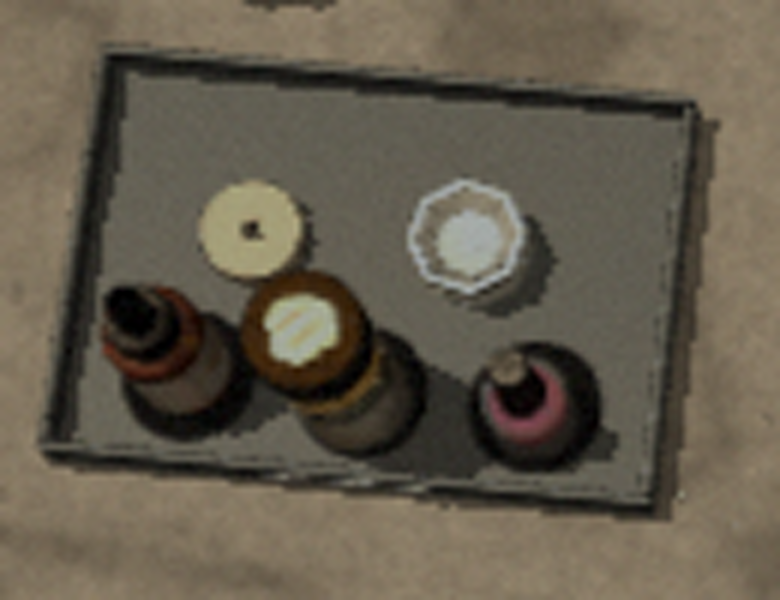

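View pics/c2.png

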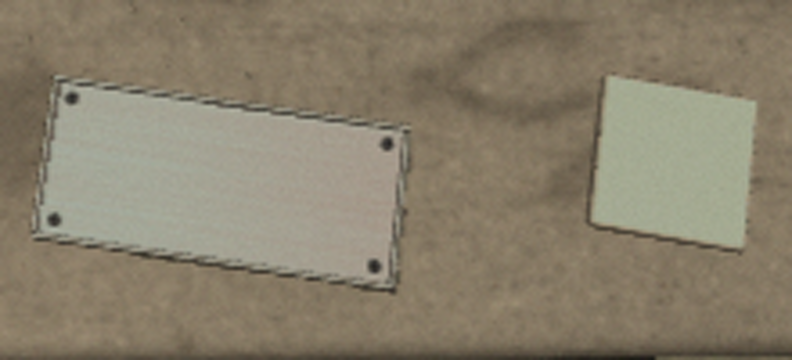

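The caddy is clear. In the enlarged crop, the jar cap is at (307,333), the monomer bulb at (132,308), the separator cap at (508,366), the dish at (467,237) and the wheel at (252,230). The tray and slab corners can be read directly too.

```bash
python3 - <<'E'
from h import *
m=viewer.camera_model('top')
A=lambda u,v,z: ray('top',180+u/6-.4,180+v/6-.4,z,m)
B=lambda u,v,z: ray('top',320+u/3.6-.4,240+v/3.6-.4,z,m)
def show(n,pts):
    p=np.array(pts); print(n,'centre',p.mean(0).round(4)); 
    for i in range(4): d=p[(i+1)%4]-p[i]; print('  len %.4f ang %.1f'%(np.hypot(*d[:2]),np.degrees(np.arctan2(d[1],d[0]))))
    return p.mean(0)
c=show('caddy',[A(*q,.022) for q in[(107,47),(697,103),(660,512),(42,455)]])
show('tray',[B(*q,.010) for q in[(55,77),(410,127),(395,290),(33,235)]])
show('slab',[B(*q,.012) for q in[(607,75),(756,102),(743,249),(591,223)]])
for n,q in dict(jar=(307,333,.111),mono=(132,308,.106),sep=(508,366,.085),sepbody=(527,395,.052),dish=(467,237,.032),wheel=(252,230,.019)).items():
    p=A(*q); print(n,p.round(4))
for a in(-6,-5,-4,-7):
    a=np.radians(a);R=np.array([[np.cos(a),-np.sin(a)],[np.sin(a),np.cos(a)]])
    print(np.degrees(a),[(c[:2]+R@np.array(q)).round(3) for q in[(-.041,.062),(-.041,0),(-.041,-.062),(.013,.04),(.013,-.04)]])
E
python3 -m handwheel '[{"translation":[0,0,0],"turn":0,"hand":1}]' 30
```

```text
caddy centre [0.5623 0.2297 0.022 ]
  len 0.2130 ang -96.4
  len 0.1488 ang 175.2
  len 0.2162 ang 83.9
  len 0.1500 ang -6.1
tray centre [ 0.4235 -0.061   0.01  ]
  len 0.2084 ang -98.9
  len 0.0948 ang 171.5
  len 0.2086 ang 80.7
  len 0.0931 ang -8.7
slab centre [ 0.4314 -0.322   0.012 ]
  len 0.0871 ang -101.3
  len 0.0865 ang 169.3
  len 0.0871 ang 79.5
  len 0.0877 ang -10.7
jar [0.5198 0.2362 0.111 ]
mono [0.5301 0.294  0.106 ]
sep [0.5143 0.1748 0.085 ]
sepbody [0.5119 0.1724 0.052 ]
dish [0.5734 0.1966 0.032 ]
wheel [0.5805 0.2747 0.019 ]
-6.000000000000001 [array([0.528, 0.296]), array([0.522, 0.234]), array([0.515, 0.172]), array([0.579, 0.268]), array([0.571, 0.189])]
-5.0 [array([0.527, 0.295]), array([0.521, 0.233]), array([0.516, 0.172]), array([0.579, 0.268]), array([0.572, 0.189])]
-4.0 [array([0.526, 0.294]), array([0.521, 0.233]), array([0.517, 0.171]), array([0.578, 0.269]), array([0.572, 0.189])]
-7.0 [array([0.529, 0.296]), array([0.522, 0.235]), array([0.514, 0.173]), array([0.58 , 0.268]), array([0.57 , 0.188])]
time: 0.18
position: [0.1767, -0.5992, 0.2308]
tool_rot: [-3.108, -0.449, 0.0]
wrist_force: [0.6, -0.1, -0.8]
grip_width: 0.0851
finger_force: 0.0
```

```bash
cat >> h.py <<'E'
from scipy.spatial.transform import Rotation as Ro
def to(*targets,hand=None):
    "tool-frame shifts to go through world targets, from the measured pose"
    s=arm.get_state(); R=Ro.from_rotvec(s['tool_rot']).as_matrix(); p=s['position']
    print('t',round(s['time'],1),'pos',p.round(4),'yhead %.1f'%np.degrees(np.arctan2(R[1,1],R[0,1])),'w',round(s['grip_width'],4),'j',s['joints'].round(2))
    for t in targets:
        t=np.array(t); print('  ->',t,'tool shift mm',(R.T@(t-p)*1e3).round(1)); p=t
E
T='{"translation":[0,0,0],"turn":-0.119,"hand":1}'
python3 -m handwheel '[{"translation":[0,0,0],"turn":-0.119,"hand":1},{"translation":[0,0,0],"turn":-0.119,"hand":1},{"translation":[0,0,0],"turn":-0.119,"hand":1},{"translation":[0,0,0],"turn":-0.119,"hand":1},{"translation":[0,0,0],"turn":-0.119,"hand":1}]' >/dev/null
python3 -m handwheel '[{"translation":[0,0,0],"turn":-0.119,"hand":1},{"translation":[0,0,0],"turn":-0.119,"hand":1},{"translation":[0,0,0],"turn":-0.119,"hand":1},{"translation":[0,0,0],"turn":-0.119,"hand":1},{"translation":[0,0,0],"turn":-0.119,"hand":1}]'
python3 -c "
from h import *
to((.41,-.15,.235),(.45,.1,.235),(.52,.235,.235))"
```

```text
time: 1.02
position: [0.1767, -0.5993, 0.2311]
tool_rot: [-2.317, -2.121, -0.0]
wrist_force: [-0.4, 0.4, -0.1]
grip_width: 0.0851
finger_force: 0.0
t 1.0 pos [ 0.1767 -0.5993  0.2311] yhead -5.1 w 0.0851 j [ 1.36  0.45 -0.24  1.56  0.11  1.15  1.01]
  -> [ 0.41  -0.15   0.235] tool shift mm [468.2 192.8  -3.8]
  -> [0.45  0.1   0.235] tool shift mm [2.526e+02 1.780e+01 1.000e-01]
  -> [0.52  0.235 0.235] tool shift mm [140.6  57.8   0. ]
```

```bash
python3 -m handwheel '[{"translation":[0.0335,0.0138,0],"turn":0,"hand":1},{"translation":[0.0335,0.0138,0],"turn":0,"hand":1},{"translation":[0.0335,0.0138,0],"turn":0,"hand":1},{"translation":[0.0335,0.0138,0],"turn":0,"hand":1},{"translation":[0.0335,0.0138,0],"turn":0,"hand":1}]' | grep -E 'time|posi|force'
python3 -m handwheel '[{"translation":[0.0335,0.0138,0],"turn":0,"hand":1},{"translation":[0.0335,0.0138,0],"turn":0,"hand":1},{"translation":[0.0335,0.0138,0],"turn":0,"hand":1},{"translation":[0.0335,0.0138,0],"turn":0,"hand":1},{"translation":[0.0335,0.0138,0],"turn":0,"hand":1}]' | grep -E 'time|posi|force'
python3 -m handwheel '[{"translation":[0.0335,0.0138,0],"turn":0,"hand":1},{"translation":[0.0335,0.0138,0],"turn":0,"hand":1},{"translation":[0.0335,0.0138,0],"turn":0,"hand":1},{"translation":[0.0335,0.0138,0],"turn":0,"hand":1}]' | grep -E 'time|posi|force'
python3 -c "
from h import *
to((.45,.1,.235),(.52,.235,.235))"
```

```text
time: 1.43
position: [0.2616, -0.4376, 0.2312]
wrist_force: [1.2, -0.4, 1.1]
finger_force: 0.0
time: 1.85
position: [0.346, -0.2773, 0.2314]
wrist_force: [1.3, -0.8, -0.9]
finger_force: 0.0
time: 2.18
position: [0.4135, -0.1491, 0.2314]
wrist_force: [1.4, -0.5, 1.0]
finger_force: 0.0
t 2.2 pos [ 0.4135 -0.1491  0.2314] yhead -5.4 w 0.0851 j [ 0.71  0.18 -0.55  1.96  0.11  1.03  0.01]
  -> [0.45  0.1   0.235] tool shift mm [251.5  12.9  -3.7]
  -> [0.52  0.235 0.235] tool shift mm [141.  57.  -0.]
```

```bash
python3 -m handwheel '[{"translation":[0.036,0.002,0],"turn":0,"hand":1},{"translation":[0.036,0.002,0],"turn":0,"hand":1},{"translation":[0.036,0.002,0],"turn":0,"hand":1},{"translation":[0.036,0.002,0],"turn":0,"hand":1},{"translation":[0.036,0.002,0],"turn":0,"hand":1}]' | grep -E 'posi|force'
python3 -m handwheel '[{"translation":[0.036,0.002,0],"turn":0,"hand":1},{"translation":[0.036,0.002,0],"turn":0,"hand":1},{"translation":[0.035,0.014,0],"turn":0,"hand":1},{"translation":[0.035,0.014,0],"turn":0,"hand":1}]' | grep -E 'posi|force'
python3 -m handwheel '[{"translation":[0.035,0.014,0],"turn":0,"hand":1},{"translation":[0.035,0.014,0],"turn":0,"hand":1},{"translation":[0,0,0],"turn":0,"hand":1},{"translation":[0,0,0],"turn":0,"hand":1}]' | grep -E 'posi|force'
python3 -c "
from h import *
to((.52,.235,.235))
m=viewer.camera_model('wrist');cv2.imwrite('pics/w1.png',viewer.capture('wrist')[:,:,::-1]); np.save('w1.npy',m,allow_pickle=True)
for n,p in dict(jar=(.5198,.2362,.111),mono=(.5295,.2945,.106),sep=(.514,.174,.085),dish=(.5734,.1966,.032),wheel=(.5805,.2747,.019)).items(): print(n,np.round(proj(m,p)))
"
```

```text
position: [0.4399, 0.0292, 0.2314]
wrist_force: [0.8, 0.2, 0.8]
finger_force: 0.0
position: [0.4852, 0.1675, 0.2314]
wrist_force: [1.4, -0.0, 0.7]
finger_force: 0.0
position: [0.5195, 0.2353, 0.2306]
wrist_force: [0.3, -1.1, 0.7]
finger_force: 0.0
t 3.3 pos [0.5195 0.2353 0.2306] yhead -5.2 w 0.0854 j [-0.02  0.44 -0.69  1.67  0.3   1.15 -0.89]
  -> [0.52  0.235 0.235] tool shift mm [-0.3  0.6 -4.4]
jar [322. 230.]
mono [327. 154.]
sep [321. 288.]
dish [375. 243.]
wheel [377. 166.]
```

View pics/w1.png

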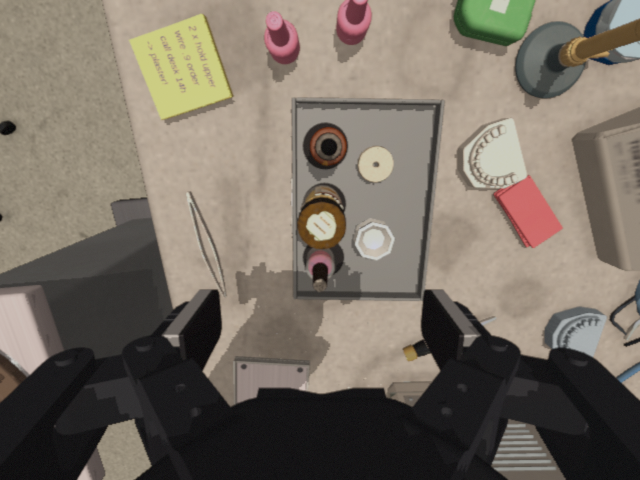

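The wrist view shows the jar cap at (322,224), the bulb at (329,147), the separator cap top at (320,286), the dish at (374,241) and the wheel at (376,164). I'll compare these with the top view.

```bash
python3 -c "
from h import *
m=np.load('w1.npy',allow_pickle=True).item()
for n,q in dict(jar=(322,224,.111),mono=(329,147,.106),monocollar=(328,147,.083),sep=(320,286,.085),dish=(374,241,.032),wheel=(376,164,.019)).items(): print(n,ray('',*q,m).round(4))
print(m['pose'].round(3))
to((.52,.2375,.235),(.52,.2375,.06))
"
```

```text
jar [0.5204 0.2409 0.111 ]
mono [0.5311 0.2998 0.106 ]
monocollar [0.5308 0.2995 0.083 ]
sep [0.5128 0.1758 0.085 ]
dish [0.5721 0.1984 0.032 ]
wheel [0.5798 0.277  0.019 ]
[[ 0.996  0.086  0.025  0.526]
 [-0.09   0.959  0.268  0.304]
 [-0.001 -0.269  0.963  0.374]
 [ 0.     0.     0.     1.   ]]
t 3.3 pos [0.5194 0.2334 0.2307] yhead -5.3 w 0.0855 j [-0.02  0.44 -0.69  1.67  0.3   1.15 -0.89]
  -> [0.52   0.2375 0.235 ] tool shift mm [ 4.1  0.3 -4.4]
  -> [0.52   0.2375 0.06  ] tool shift mm [1.00e-01 2.00e-01 1.75e+02]
```

```bash
python3 -m handwheel '[{"translation":[0.004,0.001,0.03],"turn":0,"hand":1},{"translation":[0,0,0.035],"turn":0,"hand":1},{"translation":[0,0,0.035],"turn":0,"hand":1},{"translation":[0,0,0.035],"turn":0,"hand":1},{"translation":[0,0,0.02],"turn":0,"hand":1}]' | grep -E 'posi|force'
python3 -m handwheel '[{"translation":[0,0,0.011],"turn":0,"hand":1},{"translation":[0,0,0],"turn":0,"hand":1},{"translation":[0,0,0],"turn":0,"hand":1},{"translation":[0,0,0],"turn":0,"hand":1}]' | grep -E 'posi|force'
python3 -c "
from h import *
to((.52,.2375,.064))"
```

```text
position: [0.5195, 0.2334, 0.0731]
wrist_force: [-0.4, -0.3, -0.6]
finger_force: 0.0
position: [0.5221, 0.2371, 0.067]
wrist_force: [0.5, 0.7, 0.1]
finger_force: 0.0
t 4.1 pos [0.5221 0.2371 0.067 ] yhead -5.4 w 0.0855 j [-0.1   0.62 -0.6   1.84  0.46  0.83 -1.03]
  -> [0.52   0.2375 0.064 ] tool shift mm [ 0.2 -2.1  3. ]
```

Close on the jar gently, 30 N.

```bash
python3 -m handwheel '[{"translation":[0,-0.002,0.003],"turn":0,"hand":1},{"translation":[0,0,0],"turn":0,"hand":-0.2},{"translation":[0,0,0],"turn":0,"hand":-0.2},{"translation":[0,0,0],"turn":0,"hand":-0.2},{"translation":[0,0,0],"turn":0,"hand":-0.2}]' 30| grep -E 'posi|force|grip'
python3 -m handwheel '[{"translation":[0,0,0],"turn":0,"hand":-0.2},{"translation":[0,0,0],"turn":0,"hand":-0.2},{"translation":[0,0,0],"turn":0,"hand":-0.2},{"translation":[0,0,0],"turn":0,"hand":-0.2},{"translation":[0,0,0],"turn":0,"hand":-0.2}]' | grep -E 'posi|force|grip'
python3 -c "
from h import *
to()"
```

```text
position: [0.5194, 0.2372, 0.0627]
wrist_force: [-0.9, -0.3, 6.9]
grip_width: 0.0404
finger_force: 29.7
position: [0.5194, 0.2372, 0.0627]
wrist_force: [-0.3, -1.1, 5.5]
grip_width: 0.0403
finger_force: 29.8
t 4.9 pos [0.5194 0.2372 0.0627] yhead -5.4 w 0.0403 j [-0.1   0.62 -0.6   1.85  0.47  0.82 -1.04]
```

```bash
python3 -m handwheel '[{"translation":[0,0,-0.01],"turn":0,"hand":-0.2},{"translation":[0,0,-0.025],"turn":0,"hand":-0.2},{"translation":[0,0,-0.03],"turn":0,"hand":-0.2},{"translation":[0,0,-0.03],"turn":0,"hand":-0.2},{"translation":[0,0,-0.025],"turn":0,"hand":-0.2}]' 30| grep -E 'posi|force|grip'
python3 -c "
from h import *
to((.45,.1,.18),(.4135,-.125,.18),(.4135,-.125,.061))"
```

```text
position: [0.5188, 0.2373, 0.1846]
wrist_force: [1.3, -0.3, -1.5]
grip_width: 0.0403
finger_force: 30.5
t 5.3 pos [0.5188 0.2373 0.1846] yhead -5.4 w 0.0403 j [-0.04  0.48 -0.68  1.73  0.34  1.05 -0.93]
  -> [0.45 0.1  0.18] tool shift mm [-143.2  -55.7    4.5]
  -> [ 0.4135 -0.125   0.18  ] tool shift mm [-2.274e+02 -1.530e+01 -1.000e-01]
  -> [ 0.4135 -0.125   0.061 ] tool shift mm [-1.00e-01 -0.00e+00  1.19e+02]
```

```bash
python3 -m handwheel '[{"translation":[-0.02,-0.008,0],"turn":0,"hand":-0.2},{"translation":[-0.03,-0.012,0],"turn":0,"hand":-0.2},{"translation":[-0.031,-0.012,0],"turn":0,"hand":-0.2},{"translation":[-0.031,-0.012,0],"turn":0,"hand":-0.2},{"translation":[-0.031,-0.012,0],"turn":0,"hand":-0.2}]' | grep -E 'posi'
python3 -m handwheel '[{"translation":[-0.032,-0.002,0],"turn":0,"hand":-0.2},{"translation":[-0.032,-0.002,0],"turn":0,"hand":-0.2},{"translation":[-0.032,-0.002,0],"turn":0,"hand":-0.2},{"translation":[-0.032,-0.002,0],"turn":0,"hand":-0.2},{"translation":[-0.032,-0.002,0],"turn":0,"hand":-0.2}]' | grep -E 'posi'
python3 -m handwheel '[{"translation":[-0.032,-0.003,0],"turn":0,"hand":-0.2},{"translation":[-0.025,-0.002,0],"turn":0,"hand":-0.2},{"translation":[-0.010,0,0],"turn":0,"hand":-0.2},{"translation":[0,0,0],"turn":0,"hand":-0.2},{"translation":[0,0,0],"turn":0,"hand":-0.2}]' | grep -E 'posi|grip'
python3 -c "
from h import *
to((.4135,-.125,.061))"
```

```text
position: [0.4487, 0.0988, 0.1825]
position: [0.4242, -0.0597, 0.1828]
position: [0.4137, -0.1242, 0.1825]
grip_width: 0.0403
t 6.6 pos [ 0.4137 -0.1242  0.1825] yhead -5.4 w 0.0403 j [ 0.71  0.24 -0.63  2.04  0.18  0.91 -0.12]
  -> [ 0.4135 -0.125   0.061 ] tool shift mm [-8.000e-01 -1.000e-01  1.215e+02]
```

```bash
python3 -m handwheel '[{"translation":[0,0,0.02],"turn":0,"hand":-0.2},{"translation":[0,0,0.032],"turn":0,"hand":-0.2},{"translation":[0,0,0.032],"turn":0,"hand":-0.2},{"translation":[0,0,0.022],"turn":0,"hand":-0.2},{"translation":[0,0,0.008],"turn":0,"hand":-0.2}]' | grep -E 'posi|force'
python3 -m handwheel '[{"translation":[0,0,0.004],"turn":0,"hand":-0.2},{"translation":[0,0,0.002],"turn":0,"hand":-0.2},{"translation":[0,0,0],"turn":0,"hand":-0.2},{"translation":[0,0,0],"turn":0,"hand":-0.2}]' | grep -E 'posi|force'
```

```text
position: [0.4124, -0.1223, 0.0659]
wrist_force: [-0.2, 0.4, -1.2]
finger_force: 30.6
position: [0.4146, -0.1245, 0.0634]
wrist_force: [0.4, 0.2, -1.4]
finger_force: 30.6
```

```bash
python3 -m handwheel '[{"translation":[0,0,0.0015],"turn":0,"hand":-0.2},{"translation":[0,0,0.001],"turn":0,"hand":-0.2},{"translation":[0,0,0],"turn":0,"hand":-0.2},{"translation":[0,0,0],"turn":0,"hand":-0.2}]' | grep -E 'posi|force'
python3 -m handwheel '[{"translation":[0,0,0],"turn":0,"hand":0.2},{"translation":[0,0,0],"turn":0,"hand":0.6},{"translation":[0,0,0],"turn":0,"hand":1},{"translation":[0,0,0],"turn":0,"hand":1},{"translation":[0,0,0],"turn":0,"hand":1}]' | grep -E 'posi|force|grip'
python3 -m handwheel '[{"translation":[0,0,-0.02],"turn":0,"hand":1},{"translation":[0,0,-0.035],"turn":0,"hand":1},{"translation":[0,0,-0.035],"turn":0,"hand":1},{"translation":[0,0,-0.025],"turn":0,"hand":1},{"translation":[0,0,0],"turn":0,"hand":1}]' | grep -E 'posi|force|grip'
python3 -c "
from h import *
to((.45,.1,.18),(.514,.1745,.18),(.514,.1745,.055))"
```

```text
position: [0.4144, -0.1249, 0.0606]
wrist_force: [-0.4, 0.4, 6.0]
finger_force: 31.0
position: [0.4136, -0.1247, 0.0598]
wrist_force: [-0.1, -0.3, -0.8]
grip_width: 0.0854
finger_force: 0.0
position: [0.4164, -0.1249, 0.1793]
wrist_force: [0.3, -0.0, -0.5]
grip_width: 0.0855
finger_force: 0.0
t 8.5 pos [ 0.4164 -0.1249  0.1793] yhead -5.4 w 0.0855 j [ 0.72  0.25 -0.64  2.05  0.19  0.9  -0.13]
  -> [0.45 0.1  0.18] tool shift mm [227.   12.4  -1. ]
  -> [0.514  0.1745 0.18  ] tool shift mm [80.2 56.7  0.3]
  -> [0.514  0.1745 0.055 ] tool shift mm [  0.2  -0.9 125. ]
```

```bash
python3 -m handwheel '[{"translation":[0.032,0.002,0],"turn":0,"hand":1},{"translation":[0.032,0.002,0],"turn":0,"hand":1},{"translation":[0.032,0.002,0],"turn":0,"hand":1},{"translation":[0.033,0.002,0],"turn":0,"hand":1},{"translation":[0.033,0.002,0],"turn":0,"hand":1}]' | grep -E 'posi'
python3 -m handwheel '[{"translation":[0.033,0.001,0],"turn":0,"hand":1},{"translation":[0.032,0.001,0],"turn":0,"hand":1},{"translation":[0.027,0.019,0],"turn":0,"hand":1},{"translation":[0.027,0.019,0],"turn":0,"hand":1},{"translation":[0.026,0.019,0],"turn":0,"hand":1}]' | grep -E 'posi'
python3 -m handwheel '[{"translation":[0,0,0],"turn":0,"hand":1},{"translation":[0,0,0],"turn":0,"hand":1},{"translation":[0,0,0],"turn":0,"hand":1},{"translation":[0,0,0],"turn":0,"hand":1}]' | grep -E 'posi'
python3 -c "
from h import *
to((.514,.1745,.18),(.514,.1745,.052))
m=viewer.camera_model('wrist');cv2.imwrite('pics/w2.png',viewer.capture('wrist')[:,:,::-1]); np.save('w2.npy',m,allow_pickle=True)
to()
print(proj(m,(.514,.1745,.085)),proj(m,(.5727,.1975,.032)))"
```

```text
position: [0.4386, 0.0369, 0.1746]
position: [0.5116, 0.176, 0.1744]
position: [0.5105, 0.1734, 0.1744]
t 9.7 pos [0.5105 0.1734 0.1744] yhead -5.4 w 0.0855 j [ 0.08  0.45 -0.69  1.81  0.33  1.   -0.84]
  -> [0.514  0.1745 0.18  ] tool shift mm [ 1.4  3.4 -5.6]
  -> [0.514  0.1745 0.052 ] tool shift mm [1.00e-01 1.00e-01 1.28e+02]
t 9.7 pos [0.5106 0.1733 0.1746] yhead -5.4 w 0.0854 j [ 0.08  0.45 -0.69  1.81  0.33  1.   -0.84]
(np.float64(326.0524428062566), np.float64(239.31644809216715)) (np.float64(391.71567985178046), np.float64(189.5234662720059))
```

View pics/w2.png

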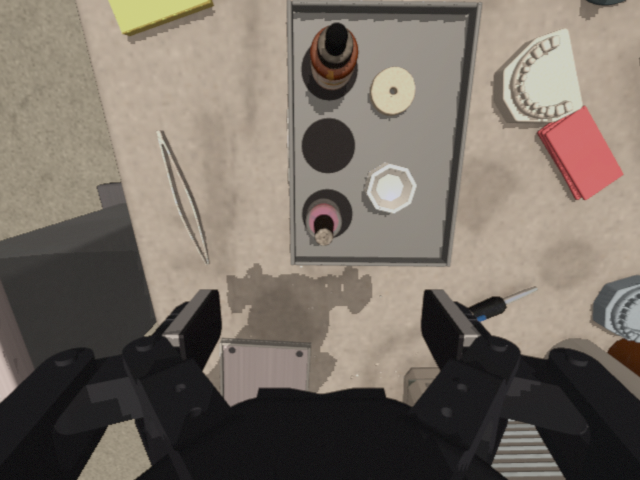

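The separator cap is at (323,237), the dish at (390,188), the wheel at (393,91) and the bulb top at (336,38). The jar's empty disc is at (328,145).

```bash
python3 -c "
from h import *
m=np.load('w2.npy',allow_pickle=True).item()
for n,q in dict(sep=(323,237,.085),mono=(336,38,.106),dish=(390,188,.032),wheel=(393,91,.019),disc=(328,145,.006)).items(): print(n,ray('',*q,m).round(4))
to((.5135,.1755,.052))
"
python3 -m handwheel '[{"translation":[0.002,0.002,0.02],"turn":0,"hand":1},{"translation":[0,0.001,0.03],"turn":0,"hand":1},{"translation":[0,0,0.03],"turn":0,"hand":1},{"translation":[0,0,0.025],"turn":0,"hand":1},{"translation":[0,0,0.015],"turn":0,"hand":1}]' | grep -E 'posi|force'
python3 -m handwheel '[{"translation":[0,0,0.002],"turn":0,"hand":1},{"translation":[0,0,0],"turn":0,"hand":1},{"translation":[0,0,0],"turn":0,"hand":1},{"translation":[0,0,0],"turn":0,"hand":1}]' | grep -E 'posi|force'
```

```text
sep [0.512  0.1764 0.085 ]
mono [0.5303 0.297  0.106 ]
dish [0.5713 0.1989 0.032 ]
wheel [0.5793 0.2763 0.019 ]
disc [0.5227 0.2385 0.006 ]
t 9.7 pos [0.5106 0.1733 0.1746] yhead -5.4 w 0.0854 j [ 0.08  0.45 -0.69  1.81  0.33  1.   -0.84]
  -> [0.5135 0.1755 0.052 ] tool shift mm [  2.6   2.7 122.6]
position: [0.5129, 0.1743, 0.0525]
wrist_force: [-0.4, -0.4, 0.9]
finger_force: 0.0
position: [0.5152, 0.1764, 0.0543]
wrist_force: [-1.4, 0.4, -0.7]
finger_force: 0.0
```

```bash
python3 -m handwheel '[{"translation":[0,-0.0025,0.0015],"turn":0,"hand":1},{"translation":[0,0,0],"turn":0,"hand":0},{"translation":[0,0,0],"turn":0,"hand":-0.3},{"translation":[0,0,0],"turn":0,"hand":-0.5},{"translation":[0,0,0],"turn":0,"hand":-0.75}]' 25| grep -E 'posi|force|grip'
python3 -m handwheel '[{"translation":[0,0,0],"turn":0,"hand":-0.75},{"translation":[0,0,0],"turn":0,"hand":-0.75},{"translation":[0,0,0],"turn":0,"hand":-0.75},{"translation":[0,0,0],"turn":0,"hand":-0.75}]' 25| grep -E 'posi|force|grip'
```

```text
position: [0.512, 0.1765, 0.0515]
wrist_force: [-0.7, 0.2, 0.4]
grip_width: 0.0388
finger_force: 0.0
position: [0.5119, 0.1765, 0.0513]
wrist_force: [0.4, -0.3, -0.1]
grip_width: 0.016
finger_force: 25.7
```

```bash
python3 -m handwheel '[{"translation":[0,0,-0.01],"turn":0,"hand":-0.75},{"translation":[0,0,-0.025],"turn":0,"hand":-0.75},{"translation":[0,0,-0.03],"turn":0,"hand":-0.75},{"translation":[0,0,-0.025],"turn":0,"hand":-0.75},{"translation":[0,0,-0.01],"turn":0,"hand":-0.75}]' | grep -E 'posi|force|grip'
python3 -c "
from h import *
to((.45,.08,.15),(.4235,-.061,.15),(.4235,-.061,.050))"
```

```text
position: [0.513, 0.1776, 0.1553]
wrist_force: [0.2, 0.2, -0.0]
grip_width: 0.0158
finger_force: 25.7
t 11.6 pos [0.513  0.1776 0.1553] yhead -5.4 w 0.0158 j [ 0.07  0.47 -0.69  1.83  0.36  0.96 -0.86]
  -> [0.45 0.08 0.15] tool shift mm [-103.1  -53.7    4.8]
  -> [ 0.4235 -0.061   0.15  ] tool shift mm [-142.9  -13.2   -0.4]
  -> [ 0.4235 -0.061   0.05  ] tool shift mm [ -0.2  -0.4 100. ]
```

```bash
python3 -m handwheel '[{"translation":[-0.015,-0.008,0],"turn":0,"hand":-0.75},{"translation":[-0.03,-0.015,0],"turn":0,"hand":-0.75},{"translation":[-0.03,-0.016,0],"turn":0,"hand":-0.75},{"translation":[-0.03,-0.014,0],"turn":0,"hand":-0.75},{"translation":[-0.032,-0.003,0],"turn":0,"hand":-0.75}]' | grep -E 'posi'
python3 -m handwheel '[{"translation":[-0.032,-0.003,0],"turn":0,"hand":-0.75},{"translation":[-0.032,-0.003,0],"turn":0,"hand":-0.75},{"translation":[-0.027,-0.003,0],"turn":0,"hand":-0.75},{"translation":[-0.018,-0.002,0],"turn":0,"hand":-0.75},{"translation":[0,0,0],"turn":0,"hand":-0.75}]' | grep -E 'posi'
python3 -m handwheel '[{"translation":[0,0,0.015],"turn":0,"hand":-0.75},{"translation":[0,0,0.03],"turn":0,"hand":-0.75},{"translation":[0,0,0.03],"turn":0,"hand":-0.75},{"translation":[0,0,0.015],"turn":0,"hand":-0.75},{"translation":[0,0,0],"turn":0,"hand":-0.75}]' | grep -E 'posi|force|grip'
python3 -c "
from h import *
to((.4235,-.061,.050))"
```

```text
position: [0.4404, 0.0447, 0.1512]
position: [0.4205, -0.0663, 0.151]
position: [0.42, -0.0613, 0.0589]
wrist_force: [-0.5, 0.6, 0.1]
grip_width: 0.0161
finger_force: 25.7
t 12.9 pos [ 0.42   -0.0613  0.0589] yhead -5.3 w 0.0161 j [ 0.49  0.44 -0.6   2.19  0.42  0.63 -0.5 ]
  -> [ 0.4235 -0.061   0.05  ] tool shift mm [0.6 3.5 8.8]
```

```bash
python3 -m handwheel '[{"translation":[0,0.003,0.005],"turn":0,"hand":-0.75},{"translation":[0,0,0.002],"turn":0,"hand":-0.75},{"translation":[0,0,0.001],"turn":0,"hand":-0.75},{"translation":[0,0,0],"turn":0,"hand":-0.75},{"translation":[0,0,0],"turn":0,"hand":-0.75}]' | grep -E 'posi|force'
```

```text
position: [0.4255, -0.0625, 0.054]
wrist_force: [0.0, -1.0, -0.8]
finger_force: 25.6
```

```bash
python3 -m handwheel '[{"translation":[0,0,0.002],"turn":0,"hand":-0.75},{"translation":[0,0,0.001],"turn":0,"hand":-0.75},{"translation":[0,0,0.001],"turn":0,"hand":-0.75},{"translation":[0,0,0],"turn":0,"hand":-0.75},{"translation":[0,0,0],"turn":0,"hand":-0.75}]' | grep -E 'posi|force'
```

```text
position: [0.425, -0.0625, 0.0493]
wrist_force: [0.3, 0.0, 0.0]
finger_force: 25.8
```

```bash
python3 -m handwheel '[{"translation":[0,0,0.0005],"turn":0,"hand":-0.75},{"translation":[0,0,0],"turn":0,"hand":-0.4},{"translation":[0,0,0],"turn":0,"hand":0.2},{"translation":[0,0,0],"turn":0,"hand":1},{"translation":[0,0,0],"turn":0,"hand":1}]' | grep -E 'posi|force|grip'
python3 -m handwheel '[{"translation":[0,0,0],"turn":0,"hand":1},{"translation":[0,0,-0.03],"turn":0,"hand":1},{"translation":[0,0,-0.035],"turn":0,"hand":1},{"translation":[0,0,-0.035],"turn":0,"hand":1},{"translation":[0,0,-0.02],"turn":0,"hand":1}]' | grep -E 'posi|force|grip'
python3 -c "
from h import *
to((.45,.1,.17),(.5302,.2965,.17),(.5302,.2965,.042))"
```

```text
position: [0.425, -0.0624, 0.0488]
wrist_force: [-1.1, 0.1, 1.2]
grip_width: 0.061
finger_force: 0.0
position: [0.4259, -0.0619, 0.1718]
wrist_force: [1.4, -0.3, 0.1]
grip_width: 0.0858
finger_force: 0.0
t 14.5 pos [ 0.4259 -0.0619  0.1718] yhead -5.3 w 0.0858 j [ 0.63  0.27 -0.72  2.06  0.23  0.89 -0.31]
  -> [0.45 0.1  0.17] tool shift mm [163.5   8.9   1.9]
  -> [0.5302 0.2965 0.17  ] tool shift mm [2.031e+02 6.150e+01 2.000e-01]
  -> [0.5302 0.2965 0.042 ] tool shift mm [ -0.   -0.3 128. ]
```

```bash
python3 -m handwheel '[{"translation":[0.02,0.001,0],"turn":0,"hand":1},{"translation":[0.036,0.002,0],"turn":0,"hand":1},{"translation":[0.036,0.002,0],"turn":0,"hand":1},{"translation":[0.036,0.002,0],"turn":0,"hand":1},{"translation":[0.036,0.002,0],"turn":0,"hand":1}]' | grep -E 'posi'
python3 -m handwheel '[{"translation":[0.034,0.010,0],"turn":0,"hand":1},{"translation":[0.034,0.010,0],"turn":0,"hand":1},{"translation":[0.034,0.010,0],"turn":0,"hand":1},{"translation":[0.034,0.010,0],"turn":0,"hand":1},{"translation":[0.034,0.010,0],"turn":0,"hand":1}]' | grep -E 'posi'
python3 -m handwheel '[{"translation":[0.033,0.011,0],"turn":0,"hand":1},{"translation":[0,0,0],"turn":0,"hand":1},{"translation":[0,0,0],"turn":0,"hand":1},{"translation":[0,0,0],"turn":0,"hand":1}]' | grep -E 'posi'
python3 -c "
from h import *
to((.5302,.2965,.038))"
```

```text
position: [0.4494, 0.1013, 0.1689]
position: [0.5155, 0.2661, 0.1685]
position: [0.5288, 0.2959, 0.1682]
t 15.7 pos [0.5288 0.2959 0.1682] yhead -5.4 w 0.0856 j [-0.13  0.56 -0.7   1.66  0.4   1.07 -1.04]
  -> [0.5302 0.2965 0.038 ] tool shift mm [  0.9   1.5 130.2]
```

```bash
python3 -m handwheel '[{"translation":[0.001,0.001,0.02],"turn":0,"hand":1},{"translation":[0,0,0.03],"turn":0,"hand":1},{"translation":[0,0,0.035],"turn":0,"hand":1},{"translation":[0,0,0.03],"turn":0,"hand":1},{"translation":[0,0,0.01],"turn":0,"hand":1}]' | grep -E 'posi|force'
python3 -m handwheel '[{"translation":[0,0,0.003],"turn":0,"hand":1},{"translation":[0,0,0],"turn":0,"hand":1},{"translation":[0,0,0],"turn":0,"hand":1},{"translation":[0,0,0],"turn":0,"hand":1}]' | grep -E 'posi|force'
python3 -c "
from h import *
to((.5302,.2965,.038))"
```

```text
position: [0.5284, 0.2933, 0.0398]
wrist_force: [-0.7, -0.7, 0.6]
finger_force: 0.0
position: [0.5313, 0.2979, 0.0428]
wrist_force: [-0.3, -0.3, 0.3]
finger_force: 0.0
t 16.4 pos [0.5313 0.2979 0.0428] yhead -5.4 w 0.0854 j [-0.19  0.7  -0.62  1.76  0.52  0.85 -1.15]
  -> [0.5302 0.2965 0.038 ] tool shift mm [-1.5 -1.   4.8]
```

```bash
python3 -m handwheel '[{"translation":[-0.001,-0.001,0.004],"turn":0,"hand":0.5},{"translation":[0,0,0],"turn":0,"hand":0.3},{"translation":[0,0,0],"turn":0,"hand":0},{"translation":[0,0,0],"turn":0,"hand":-0.3},{"translation":[0,0,0],"turn":0,"hand":-0.4}]' 25| grep -E 'posi|force|grip'
python3 -m handwheel '[{"translation":[0,0,0],"turn":0,"hand":-0.4},{"translation":[0,0,0],"turn":0,"hand":-0.4},{"translation":[0,0,0],"turn":0,"hand":-0.4},{"translation":[0,0,0],"turn":0,"hand":-0.4}]' 25| grep -E 'posi|force|grip'
```

```text
position: [0.5293, 0.2965, 0.037]
wrist_force: [-0.1, 0.5, 2.8]
grip_width: 0.0312
finger_force: 27.4
position: [0.5293, 0.2965, 0.037]
wrist_force: [-0.2, -0.4, 4.6]
grip_width: 0.0317
finger_force: 27.6
```

```bash
python3 -m handwheel '[{"translation":[0,0,-0.01],"turn":0,"hand":-0.4},{"translation":[0,0,-0.025],"turn":0,"hand":-0.4},{"translation":[0,0,-0.03],"turn":0,"hand":-0.4},{"translation":[0,0,-0.025],"turn":0,"hand":-0.4},{"translation":[0,0,-0.01],"turn":0,"hand":-0.4}]' | grep -E 'posi|force|grip'
python3 -c "
from h import *
to((.45,.1,.137),(.434,.004,.137),(.434,.004,.035))"
```

```text
position: [0.5301, 0.2977, 0.1407]
wrist_force: [0.3, -0.2, -1.1]
grip_width: 0.0312
finger_force: 27.4
t 17.6 pos [0.5301 0.2977 0.1407] yhead -5.4 w 0.0312 j [-0.14  0.59 -0.69  1.68  0.43  1.02 -1.07]
  -> [0.45  0.1   0.137] tool shift mm [-204.3  -61.3    2.9]
  -> [0.434 0.004 0.137] tool shift mm [-97.1  -6.9  -0.3]
  -> [0.434 0.004 0.035] tool shift mm [ -0.3  -0.3 102. ]
```

```bash
python3 -m handwheel '[{"translation":[-0.020,-0.006,0],"turn":0,"hand":-0.4},{"translation":[-0.030,-0.009,0],"turn":0,"hand":-0.4},{"translation":[-0.031,-0.009,0],"turn":0,"hand":-0.4},{"translation":[-0.031,-0.009,0],"turn":0,"hand":-0.4},{"translation":[-0.031,-0.009,0],"turn":0,"hand":-0.4}]' | grep -E 'posi'
python3 -m handwheel '[{"translation":[-0.031,-0.009,0],"turn":0,"hand":-0.4},{"translation":[-0.031,-0.010,0],"turn":0,"hand":-0.4},{"translation":[-0.031,-0.002,0],"turn":0,"hand":-0.4},{"translation":[-0.030,-0.002,0],"turn":0,"hand":-0.4},{"translation":[-0.022,-0.002,0],"turn":0,"hand":-0.4}]' | grep -E 'posi'
python3 -m handwheel '[{"translation":[-0.012,-0.001,0],"turn":0,"hand":-0.4},{"translation":[0,0,0.02],"turn":0,"hand":-0.4},{"translation":[0,0,0.03],"turn":0,"hand":-0.4},{"translation":[0,0,0.03],"turn":0,"hand":-0.4},{"translation":[0,0,0.015],"turn":0,"hand":-0.4}]' | grep -E 'posi|force|grip'
python3 -m handwheel '[{"translation":[0,0,0],"turn":0,"hand":-0.4},{"translation":[0,0,0],"turn":0,"hand":-0.4}]' | grep -E 'posi|force|grip'
python3 -c "
from h import *
to((.434,.004,.035))"
```

```text
position: [0.4728, 0.1564, 0.1364]
position: [0.4341, 0.0131, 0.1365]
position: [0.4316, 0.0035, 0.0393]
wrist_force: [-0.4, -0.3, -2.1]
grip_width: 0.0314
finger_force: 27.4
position: [0.4326, 0.0043, 0.0415]
wrist_force: [0.6, 1.1, -0.5]
grip_width: 0.0315
finger_force: 27.4
t 19.0 pos [0.4326 0.0043 0.0415] yhead -5.3 w 0.0315 j [ 0.35  0.49 -0.63  2.19  0.51  0.61 -0.73]
  -> [0.434 0.004 0.035] tool shift mm [-0.1  1.5  6.5]
```

```bash
python3 -m handwheel '[{"translation":[0,0,0.003],"turn":0,"hand":-0.4},{"translation":[0,0,0.0015],"turn":0,"hand":-0.4},{"translation":[0,0,0],"turn":0,"hand":-0.4},{"translation":[0,0,0],"turn":0,"hand":-0.4}]' | grep -E 'posi|force|grip'
```

```text
position: [0.4338, 0.004, 0.038]
wrist_force: [-0.5, -0.4, -1.2]
grip_width: 0.0315
finger_force: 27.4
```

```bash
python3 -m handwheel '[{"translation":[0,0,0.0015],"turn":0,"hand":-0.4},{"translation":[0,0,0.001],"turn":0,"hand":-0.4},{"translation":[0,0,0],"turn":0,"hand":-0.4},{"translation":[0,0,0],"turn":0,"hand":-0.4}]' | grep -E 'posi|force|grip'
```

```text
position: [0.4336, 0.0041, 0.035]
wrist_force: [-0.5, -0.5, 2.2]
grip_width: 0.0314
finger_force: 27.5
```

```bash
python3 -m handwheel '[{"translation":[0,0,0],"turn":0,"hand":-0.1},{"translation":[0,0,0],"turn":0,"hand":0.4},{"translation":[0,0,0],"turn":0,"hand":1},{"translation":[0,0,0],"turn":0,"hand":1},{"translation":[0,0,0],"turn":0,"hand":1}]' | grep -E 'posi|force|grip'
python3 -m handwheel '[{"translation":[0,0,-0.02],"turn":0,"hand":1},{"translation":[0,0,-0.035],"turn":0,"hand":1},{"translation":[0,0,-0.035],"turn":0,"hand":1},{"translation":[0,0,-0.035],"turn":0,"hand":1},{"translation":[0,0,-0.02],"turn":0,"hand":1}]' | grep -E 'posi|force|grip'
python3 -c "
from h import *
to((.46,.12,.18),(.572,.198,.15))"
```

```text
position: [0.4332, 0.0041, 0.0348]
wrist_force: [0.7, 0.9, -0.2]
grip_width: 0.0838
finger_force: 0.0
position: [0.4342, 0.0047, 0.183]
wrist_force: [0.3, -0.4, 0.1]
grip_width: 0.0852
finger_force: 0.0
t 20.5 pos [0.4342 0.0047 0.183 ] yhead -5.4 w 0.0852 j [ 0.54  0.28 -0.79  2.03  0.25  0.93 -0.48]
  -> [0.46 0.12 0.18] tool shift mm [117.2  14.9   3.1]
  -> [0.572 0.198 0.15 ] tool shift mm [ 88.1 104.1  30.4]
```

```bash
python3 -m handwheel '[{"translation":[0.02,0.002,0],"turn":0,"hand":0.6},{"translation":[0.032,0.004,0],"turn":0,"hand":0.6},{"translation":[0.033,0.004,0],"turn":0,"hand":0.6},{"translation":[0.033,0.005,0],"turn":0,"hand":0.6},{"translation":[0.026,0.030,0.008],"turn":0,"hand":0.6}]' | grep -E 'posi'
python3 -m handwheel '[{"translation":[0.026,0.030,0.008],"turn":0,"hand":0.6},{"translation":[0.026,0.030,0.010],"turn":0,"hand":0.6},{"translation":[0.010,0.014,0.004],"turn":0,"hand":0.6},{"translation":[0,0,0],"turn":0,"hand":0.6},{"translation":[0,0,0],"turn":0,"hand":0.6}]' | grep -E 'posi|grip'
python3 -c "
from h import *
to((.572,.198,.012))
m=viewer.camera_model('wrist');w=viewer.capture('wrist')[:,:,::-1];cv2.imwrite('pics/w3.png',w)
print(proj(m,(.572,.198,.032)),proj(m,(.58,.276,.019)))
np.save('w3.npy',m,allow_pickle=True)
s=viewer.capture('scene')[:,:,::-1]; crop(s,310,170,180,130,4,'s3.png')"
```

```text
position: [0.4892, 0.1467, 0.1732]
position: [0.5709, 0.1987, 0.1487]
grip_width: 0.0685
t 21.4 pos [0.5709 0.1987 0.1487] yhead -5.3 w 0.0685 j [ 0.06  0.59 -0.72  1.68  0.43  1.04 -0.89]
  -> [0.572 0.198 0.012] tool shift mm [ -0.6   1.4 136.7]
(np.float64(322.8860815899629), np.float64(232.21731590465902)) (np.float64(323.95777514363124), np.float64(129.8704830699739))
```

View pics/w3.png

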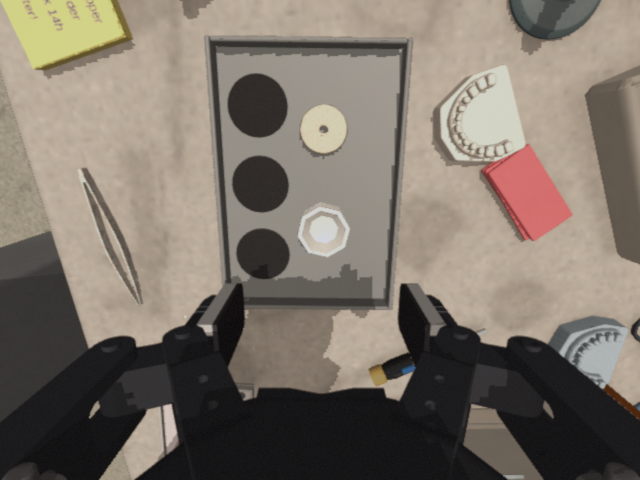

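View pics/s3.png

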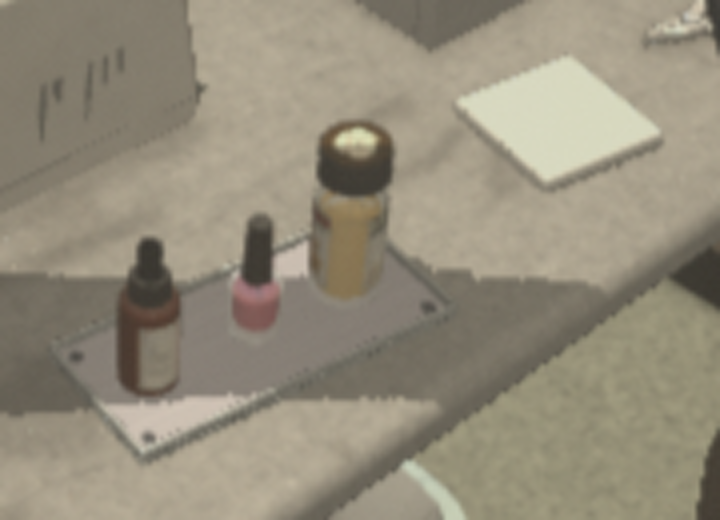

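The three bottles stand upright in the tray. The dish is at (323,230) in the wrist view. I'll measure its octagon angle so I can grip it across flats.

```bash
python3 -c "
from h import *
w=cv2.imread('pics/w3.png')[190:270,280:365]
g=cv2.cvtColor(w,6); 
cv2.imwrite('pics/d3.png',cv2.resize(w,None,fx=7,fy=7,interpolation=2))
b=((g>150)*255).astype('uint8'); c=max(cv2.findContours(b,0,1)[0],key=cv2.contourArea); c=cv2.convexHull(c)
M=cv2.moments(c); print(M['m10']/M['m00']+280,M['m01']/M['m00']+190,cv2.boundingRect(c))
p=c[:,0]-[M['m10']/M['m00'],M['m01']/M['m00']]
for a in range(0,180,5):
    d=np.array([np.cos(np.radians(a)),np.sin(np.radians(a))]); q=p@d; print(a,round(q.max()-q.min(),1),end='; ')
"
```

```text
323.29711479435235 229.71217004297114 (17, 12, 54, 56)
0 53.0; 5 52.3; 10 51.2; 15 50.4; 20 51.0; 25 52.1; 30 53.0; 35 53.7; 40 53.9; 45 53.7; 50 53.7; 55 53.2; 60 52.7; 65 54.1; 70 55.1; 75 55.7; 80 55.9; 85 55.7; 90 55.0; 95 54.4; 100 53.5; 105 53.2; 110 54.4; 115 55.3; 120 55.7; 125 55.7; 130 55.3; 135 54.4; 140 53.4; 145 52.0; 150 51.0; 155 51.4; 160 52.5; 165 53.3; 170 53.6; 175 53.5;
```

View pics/d3.png

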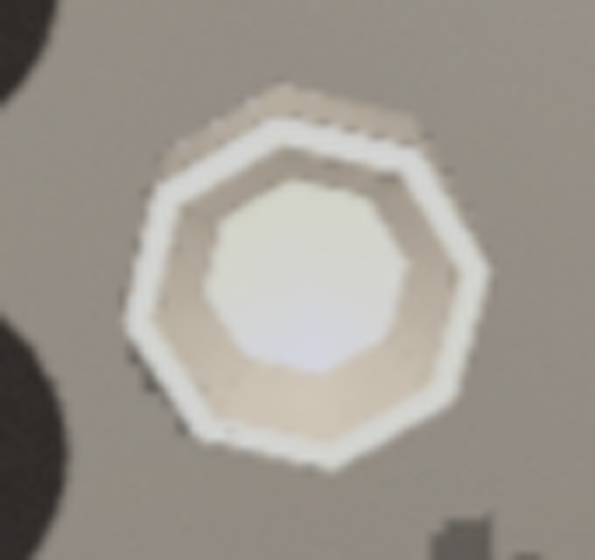

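The flats lie 15° clockwise of the tool's y axis, so I'll turn +0.26 rad and go down.

```bash
python3 -m handwheel '[{"translation":[0,0.002,0],"turn":0.09,"hand":0.6},{"translation":[0,0,0],"turn":0.09,"hand":0.6},{"translation":[0,0,0],"turn":0.08,"hand":0.6},{"translation":[0,0,0],"turn":0,"hand":0.6},{"translation":[0,0,0],"turn":0,"hand":0.6}]' | grep -E 'posi'
python3 -c "
from h import *
to((.573,.198,.014))"
python3 -m handwheel '[{"translation":[0,0,0.02],"turn":0,"hand":0.6},{"translation":[0,0,0.03],"turn":0,"hand":0.6},{"translation":[0,0,0.03],"turn":0,"hand":0.6},{"translation":[0,0,0.025],"turn":0,"hand":0.6},{"translation":[0,0,0],"turn":0,"hand":0.6}]' | grep -E 'posi|grip'
python3 -c "
from h import *
to((.573,.198,.012))"
```

```text
position: [0.5728, 0.197, 0.1504]
t 21.9 pos [0.5728 0.197  0.1504] yhead -20.2 w 0.0683 j [ 0.02  0.57 -0.65  1.68  0.39  1.03 -1.12]
  -> [0.573 0.198 0.014] tool shift mm [  1.   -0.3 136.4]
position: [0.5701, 0.1956, 0.0404]
grip_width: 0.0685
t 22.3 pos [0.5701 0.1956 0.0404] yhead -20.1 w 0.0685 j [-0.03  0.69 -0.58  1.77  0.49  0.84 -1.2 ]
  -> [0.573 0.198 0.012] tool shift mm [ 3.4  2.  28.4]
```

```bash
python3 -m handwheel '[{"translation":[0.001,0,0.003],"turn":0,"hand":0.6},{"translation":[0,0,0],"turn":0,"hand":0.6},{"translation":[0,0,0],"turn":0,"hand":0.6}]' | grep -E 'posi|grip'
python3 -m handwheel '[{"translation":[0,0,0.012],"turn":0,"hand":0.6},{"translation":[0,0,0.010],"turn":0,"hand":0.6},{"translation":[0,0,0],"turn":0,"hand":0.6},{"translation":[0,0,0],"turn":0,"hand":0.6},{"translation":[0,0,0],"turn":0,"hand":0.6}]' | grep -E 'posi|force'
python3 -c "
from h import *
to((.573,.198,.012))"
```

```text
position: [0.5744, 0.1994, 0.0436]
grip_width: 0.0681
position: [0.5734, 0.1988, 0.0198]
wrist_force: [-0.6, 0.1, 0.4]
finger_force: 0.0
t 23.0 pos [0.5734 0.1988 0.0198] yhead -20.3 w 0.0682 j [-0.04  0.72 -0.57  1.78  0.52  0.79 -1.22]
  -> [0.573 0.198 0.012] tool shift mm [-0.9 -0.1  7.8]
```

```bash
python3 -m handwheel '[{"translation":[0,0,0.004],"turn":0,"hand":0.6},{"translation":[0,0,0.003],"turn":0,"hand":0.6},{"translation":[0,0,0],"turn":0,"hand":0.6},{"translation":[0,0,0],"turn":0,"hand":0.4},{"translation":[0,0,0],"turn":0,"hand":0.2}]' | grep -E 'posi|force'
python3 -m handwheel '[{"translation":[0,0,0],"turn":0,"hand":0.1},{"translation":[0,0,0],"turn":0,"hand":-0.1},{"translation":[0,0,0],"turn":0,"hand":-0.2},{"translation":[0,0,0],"turn":0,"hand":-0.2},{"translation":[0,0,0],"turn":0,"hand":-0.2}]' 25| grep -E 'posi|force|grip'
python3 -m handwheel '[{"translation":[0,0,0],"turn":0,"hand":-0.2},{"translation":[0,0,0],"turn":0,"hand":-0.2},{"translation":[0,0,0],"turn":0,"hand":-0.2}]' 25| grep -E 'posi|force|grip'
python3 -c "
from h import *
to()"
```

```text
position: [0.5735, 0.1987, 0.0128]
wrist_force: [-0.8, -0.7, -0.6]
finger_force: 0.0
position: [0.5736, 0.1988, 0.0131]
wrist_force: [-0.9, -0.7, 4.0]
grip_width: 0.0389
finger_force: 25.6
position: [0.5736, 0.1988, 0.0131]
wrist_force: [-2.4, 0.1, 5.0]
grip_width: 0.0387
finger_force: 25.7
t 24.1 pos [0.5736 0.1988 0.0131] yhead -20.3 w 0.0387 j [-0.05  0.73 -0.56  1.78  0.53  0.78 -1.23]
```

```bash
python3 -m handwheel '[{"translation":[0,0,-0.01],"turn":0,"hand":-0.2},{"translation":[0,0,-0.03],"turn":0,"hand":-0.2},{"translation":[0,0,-0.04],"turn":0,"hand":-0.2},{"translation":[0,0,-0.04],"turn":0,"hand":-0.2},{"translation":[0,0,-0.035],"turn":0,"hand":-0.2}]' | grep -E 'posi|force|grip'
python3 -c "
from h import *
to((.44,.09,.17),(.42,-.1,.17),(.4314,-.322,.17))"
```

```text
position: [0.5732, 0.199, 0.1706]
wrist_force: [0.4, -0.1, -0.8]
grip_width: 0.0385
finger_force: 25.4
t 24.5 pos [0.5732 0.199  0.1706] yhead -20.3 w 0.0385 j [ 0.03  0.55 -0.66  1.65  0.38  1.07 -1.11]
  -> [0.44 0.09 0.17] tool shift mm [-148.4  -87.3    0.4]
  -> [ 0.42 -0.1   0.17] tool shift mm [-1.852e+02  4.700e+01 -1.000e-01]
  -> [ 0.4314 -0.322   0.17  ] tool shift mm [-2.043e+02  8.760e+01 -2.000e-01]
```

```bash
python3 -m handwheel '[{"translation":[-0.022,-0.013,0],"turn":0,"hand":-0.2},{"translation":[-0.031,-0.018,0],"turn":0,"hand":-0.2},{"translation":[-0.031,-0.018,0],"turn":0,"hand":-0.2},{"translation":[-0.032,-0.019,0],"turn":0,"hand":-0.2},{"translation":[-0.032,-0.019,0],"turn":0,"hand":-0.2}]' | grep -E 'posi'
python3 -m handwheel '[{"translation":[-0.034,0.009,0],"turn":0,"hand":-0.2},{"translation":[-0.034,0.009,0],"turn":0,"hand":-0.2},{"translation":[-0.034,0.009,0],"turn":0,"hand":-0.2},{"translation":[-0.034,0.009,0],"turn":0,"hand":-0.2},{"translation":[-0.034,0.009,0],"turn":0,"hand":-0.2}]' | grep -E 'posi'
python3 -m handwheel '[{"translation":[-0.034,0.014,0],"turn":0,"hand":-0.2},{"translation":[-0.034,0.014,0],"turn":0,"hand":-0.2},{"translation":[-0.034,0.014,0],"turn":0,"hand":-0.2},{"translation":[-0.034,0.014,0],"turn":0,"hand":-0.2},{"translation":[-0.034,0.014,0],"turn":0,"hand":-0.2}]' | grep -E 'posi'
python3 -m handwheel '[{"translation":[-0.033,0.014,0],"turn":0,"hand":-0.2},{"translation":[-0.017,0.006,0],"turn":0,"hand":-0.2},{"translation":[0,0,0],"turn":0,"hand":-0.2},{"translation":[0,0,0],"turn":0,"hand":-0.2}]' | grep -E 'posi|grip'
python3 -c "
from h import *
to((.4314,-.322,.022))
m=viewer.camera_model('wrist');w=viewer.capture('wrist')[:,:,::-1];cv2.imwrite('pics/w4.png',w)
np.save('w4.npy',m,allow_pickle=True)
for dx,dy in((.045,.045),(.045,-.045),(-.045,.045),(-.045,-.045)):
  a=np.radians(-10.5); print(np.round(proj(m,(.4314+dx*np.cos(a)-dy*np.sin(a),-.322+dx*np.sin(a)+dy*np.cos(a),.012))))"
```

```text
position: [0.439, 0.0892, 0.1679]
position: [0.4232, -0.0866, 0.1684]
position: [0.4301, -0.2705, 0.1683]
position: [0.4315, -0.3233, 0.1678]
grip_width: 0.0389
t 26.1 pos [ 0.4315 -0.3233  0.1678] yhead -20.4 w 0.0389 j [ 0.97  0.42 -0.57  1.83  0.27  0.97 -0.07]
  -> [ 0.4314 -0.322   0.022 ] tool shift mm [  1.1  -0.5 145.8]
[363. 161.]
[376. 257.]
[262. 179.]
[282. 273.]
```

View pics/w4.png

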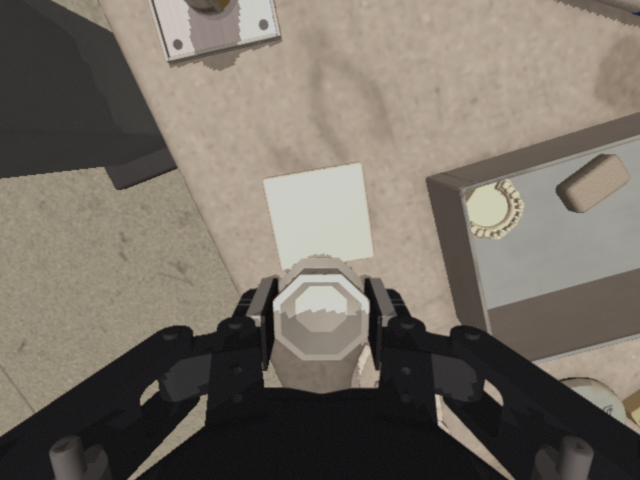

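The slab corners appear at (264,179), (361,163), (373,257) and (282,270), within 3 px of the prediction. The dish is held square, so I'll lower it.

```bash
python3 -m handwheel '[{"translation":[0.001,0,0.02],"turn":0,"hand":-0.2},{"translation":[0,0,0.035],"turn":0,"hand":-0.2},{"translation":[0,0,0.035],"turn":0,"hand":-0.2},{"translation":[0,0,0.030],"turn":0,"hand":-0.2},{"translation":[0,0,0.012],"turn":0,"hand":-0.2}]' | grep -E 'posi'
python3 -m handwheel '[{"translation":[0,0,0],"turn":0,"hand":-0.2},{"translation":[0,0,0],"turn":0,"hand":-0.2},{"translation":[0,0,0],"turn":0,"hand":-0.2}]' | grep -E 'posi|force'
python3 -c "
from h import *
to((.4314,-.322,.0191))"
```

```text
position: [0.4307, -0.3188, 0.0328]
position: [0.4337, -0.3216, 0.0377]
wrist_force: [-0.3, -0.1, -0.2]
finger_force: 25.5
t 26.8 pos [ 0.4337 -0.3216  0.0377] yhead -20.2 w 0.0391 j [ 0.89  0.59 -0.48  1.95  0.41  0.7  -0.2 ]
  -> [ 0.4314 -0.322   0.0191] tool shift mm [-1.2 -2.1 18.6]
```

```bash
python3 -m handwheel '[{"translation":[0,-0.001,0.008],"turn":0,"hand":-0.2},{"translation":[0,0,0.006],"turn":0,"hand":-0.2},{"translation":[0,0,0.002],"turn":0,"hand":-0.2},{"translation":[0,0,0],"turn":0,"hand":-0.2},{"translation":[0,0,0],"turn":0,"hand":-0.2}]' | grep -E 'posi|force'
python3 -c "
from h import *
to((.4314,-.322,.0191))"
```

```text
position: [0.4313, -0.3213, 0.0198]
wrist_force: [0.9, 0.0, -0.7]
finger_force: 25.5
t 27.2 pos [ 0.4313 -0.3213  0.0198] yhead -20.3 w 0.0388 j [ 0.87  0.62 -0.46  1.96  0.43  0.66 -0.22]
  -> [ 0.4314 -0.322   0.0191] tool shift mm [-0.7  0.3  0.7]
```

```bash
python3 -m handwheel '[{"translation":[0,0,0.001],"turn":0,"hand":-0.2},{"translation":[0,0,0],"turn":0,"hand":-0.2},{"translation":[0,0,0],"turn":0,"hand":0.1},{"translation":[0,0,0],"turn":0,"hand":0.3},{"translation":[0,0,0],"turn":0,"hand":0.5}]' | grep -E 'posi|force'
python3 -m handwheel '[{"translation":[0,0,0],"turn":0,"hand":0.6},{"translation":[0,0,0],"turn":0,"hand":0.6},{"translation":[0,0,-0.03],"turn":0,"hand":0.6},{"translation":[0,0,-0.04],"turn":0,"hand":0.8},{"translation":[0,0,-0.04],"turn":0,"hand":1}]' | grep -E 'posi|force|grip'
python3 -m handwheel '[{"translation":[0,0,-0.03],"turn":0,"hand":1},{"translation":[0,0,0],"turn":-0.09,"hand":1},{"translation":[0,0,0],"turn":-0.09,"hand":1},{"translation":[0,0,0],"turn":-0.08,"hand":1},{"translation":[0,0,0],"turn":0,"hand":1}]' | grep -E 'posi|force|grip'
python3 -c "
from h import *
to((.42,-.1,.18),(.4336,.0041,.18),(.4336,.0041,.036))
m=viewer.camera_model('wrist');w=viewer.capture('wrist')[:,:,::-1];t=viewer.capture('top')[:,:,::-1]
a=cv2.resize(w[100:340,180:500],(480,360));b=cv2.resize(t[230:330,320:540],None,fx=3.6,fy=3.6)
cv2.imwrite('pics/w5.png',np.vstack([a[:240],cv2.resize(b,(480,218))]))
print(proj(m,(.4314,-.322,.038)),proj(m,(.4314,-.322,.012)))"
```

```text
position: [0.4314, -0.3213, 0.0189]
wrist_force: [0.9, -0.3, -0.1]
finger_force: 0.0
position: [0.4306, -0.3204, 0.1293]
wrist_force: [1.8, -1.6, -0.4]
grip_width: 0.0853
finger_force: 0.0
position: [0.4312, -0.3214, 0.159]
wrist_force: [0.2, -0.3, 0.5]
grip_width: 0.0854
finger_force: 0.0
t 28.4 pos [ 0.4312 -0.3214  0.159 ] yhead -5.2 w 0.0854 j [ 1.01  0.45 -0.63  1.84  0.32  0.96  0.15]
  -> [ 0.42 -0.1   0.18] tool shift mm [219.5 -31.2 -21.1]
  -> [0.4336 0.0041 0.18  ] tool shift mm [104.9   4.1  -0. ]
  -> [0.4336 0.0041 0.036 ] tool shift mm [  0.  -0. 144.]
(np.float64(321.4487451841205), np.float64(230.8677164505314)) (np.float64(321.38056926291733), np.float64(223.33001406359227))
```

View pics/w5.png

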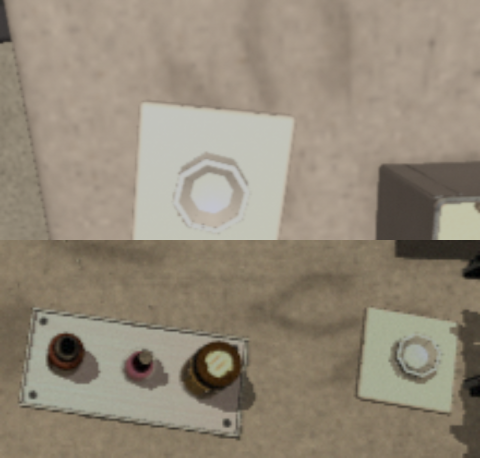

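The dish is centred on the slab once parallax is allowed for, and the bottles are upright. Next I'll return the monomer bottle.

```bash
python3 -m handwheel '[{"translation":[0.02,-0.003,-0.02],"turn":0,"hand":1},{"translation":[0.033,-0.005,0],"turn":0,"hand":1},{"translation":[0.033,-0.005,0],"turn":0,"hand":1},{"translation":[0.033,-0.005,0],"turn":0,"hand":1},{"translation":[0.033,-0.005,0],"turn":0,"hand":1}]' | grep -E 'posi'
python3 -m handwheel '[{"translation":[0.033,-0.005,0],"turn":0,"hand":1},{"translation":[0.034,-0.003,0],"turn":0,"hand":1},{"translation":[0.035,0.001,0],"turn":0,"hand":1},{"translation":[0.035,0.001,0],"turn":0,"hand":1},{"translation":[0.025,0.001,0],"turn":0,"hand":1}]' | grep -E 'posi'
python3 -m handwheel '[{"translation":[0.010,0,0],"turn":0,"hand":1},{"translation":[0,0,0],"turn":0,"hand":1},{"translation":[0,0,0],"turn":0,"hand":1}]' | grep -E 'posi'
python3 -c "
from h import *
to((.4336,.0041,.036))"
```

```text
position: [0.4224, -0.1663, 0.1788]
position: [0.4329, -0.0029, 0.1791]
position: [0.4338, 0.0041, 0.1787]
t 29.6 pos [0.4338 0.0041 0.1787] yhead -5.4 w 0.0854 j [ 0.53  0.28 -0.79  2.04  0.25  0.92 -0.49]
  -> [0.4336 0.0041 0.036 ] tool shift mm [ -0.   -0.2 142.7]
```

```bash
python3 -m handwheel '[{"translation":[0,0,0.025],"turn":0,"hand":1},{"translation":[0,0,0.035],"turn":0,"hand":1},{"translation":[0,0,0.035],"turn":0,"hand":1},{"translation":[0,0,0.030],"turn":0,"hand":1},{"translation":[0,0,0.013],"turn":0,"hand":1}]' | grep -E 'posi|force'
python3 -m handwheel '[{"translation":[0,0,0.002],"turn":0,"hand":1},{"translation":[0,0,0],"turn":0,"hand":1},{"translation":[0,0,0],"turn":0,"hand":1},{"translation":[0,0,0],"turn":0,"hand":1}]' | grep -E 'posi|force'
python3 -c "
from h import *
to((.4336,.0041,.035))"
```

```text
position: [0.4317, 0.0019, 0.0374]
wrist_force: [-0.2, -0.2, -0.3]
finger_force: 0.0
position: [0.4349, 0.0035, 0.0399]
wrist_force: [0.4, 0.5, -0.7]
finger_force: 0.0
t 30.4 pos [0.4349 0.0035 0.0399] yhead -5.5 w 0.0854 j [ 0.36  0.5  -0.63  2.19  0.52  0.61 -0.75]
  -> [0.4336 0.0041 0.035 ] tool shift mm [ 0.4 -1.3  4.9]
```

```bash
python3 -m handwheel '[{"translation":[0,-0.001,0.0035],"turn":0,"hand":0.5},{"translation":[0,0,0],"turn":0,"hand":0.3},{"translation":[0,0,0],"turn":0,"hand":0},{"translation":[0,0,0],"turn":0,"hand":-0.3},{"translation":[0,0,0],"turn":0,"hand":-0.4}]' 25| grep -E 'posi|force|grip'
python3 -m handwheel '[{"translation":[0,0,0],"turn":0,"hand":-0.4},{"translation":[0,0,0],"turn":0,"hand":-0.4},{"translation":[0,0,0],"turn":0,"hand":-0.4}]' 25| grep -E 'posi|force|grip'
python3 -m handwheel '[{"translation":[0,0,-0.01],"turn":0,"hand":-0.4},{"translation":[0,0,-0.025],"turn":0,"hand":-0.4},{"translation":[0,0,-0.03],"turn":0,"hand":-0.4},{"translation":[0,0,-0.025],"turn":0,"hand":-0.4},{"translation":[0,0,-0.01],"turn":0,"hand":-0.4}]' | grep -E 'posi|force|grip'
python3 -c "
from h import *
to((.45,.1,.138),(.5293,.2965,.138))"
```

```text
position: [0.4332, 0.0041, 0.0355]
wrist_force: [-0.6, -0.1, 4.0]
grip_width: 0.0314
finger_force: 27.5
position: [0.4331, 0.0041, 0.0355]
wrist_force: [-0.8, 0.2, 5.8]
grip_width: 0.0317
finger_force: 27.7
position: [0.434, 0.0047, 0.1385]
wrist_force: [0.4, 0.2, -0.8]
grip_width: 0.0314
finger_force: 27.5
t 31.4 pos [0.434  0.0047 0.1385] yhead -5.4 w 0.0314 j [ 0.5   0.34 -0.77  2.09  0.33  0.83 -0.56]
  -> [0.45  0.1   0.138] tool shift mm [96.4  7.   0.6]
  -> [0.5293 0.2965 0.138 ] tool shift mm [203.   60.6   0.3]
```

```bash
python3 -m handwheel '[{"translation":[0.018,0.001,0],"turn":0,"hand":-0.4},{"translation":[0.026,0.002,0],"turn":0,"hand":-0.4},{"translation":[0.026,0.002,0],"turn":0,"hand":-0.4},{"translation":[0.026,0.002,0],"turn":0,"hand":-0.4},{"translation":[0.030,0.009,0],"turn":0,"hand":-0.4}]' | grep -E 'posi'
python3 -m handwheel '[{"translation":[0.030,0.009,0],"turn":0,"hand":-0.4},{"translation":[0.030,0.009,0],"turn":0,"hand":-0.4},{"translation":[0.030,0.009,0],"turn":0,"hand":-0.4},{"translation":[0.030,0.009,0],"turn":0,"hand":-0.4},{"translation":[0.030,0.009,0],"turn":0,"hand":-0.4}]' | grep -E 'posi'
python3 -m handwheel '[{"translation":[0.023,0.007,0],"turn":0,"hand":-0.4},{"translation":[0,0,0],"turn":0,"hand":-0.4},{"translation":[0,0,0],"turn":0,"hand":-0.4},{"translation":[0,0,0],"turn":0,"hand":-0.4}]' | grep -E 'posi'
python3 -c "
from h import *
to((.5293,.2965,.0375))"
```

```text
position: [0.4594, 0.1281, 0.1351]
position: [0.5196, 0.2742, 0.1349]
position: [0.5282, 0.2944, 0.1347]
t 32.6 pos [0.5282 0.2944 0.1347] yhead -5.4 w 0.0311 j [-0.13  0.6  -0.71  1.69  0.45  1.02 -1.08]
  -> [0.5293 0.2965 0.0375] tool shift mm [ 2.3  1.  97.2]
```

```bash
python3 -m handwheel '[{"translation":[0.001,0,0.02],"turn":0,"hand":-0.4},{"translation":[0,0,0.03],"turn":0,"hand":-0.4},{"translation":[0,0,0.025],"turn":0,"hand":-0.4},{"translation":[0,0,0.013],"turn":0,"hand":-0.4},{"translation":[0,0,0],"turn":0,"hand":-0.4}]' | grep -E 'posi|force'
python3 -m handwheel '[{"translation":[0,0,0],"turn":0,"hand":-0.4},{"translation":[0,0,0],"turn":0,"hand":-0.4},{"translation":[0,0,0],"turn":0,"hand":-0.4}]' | grep -E 'posi|force'
python3 -c "
from h import *
to((.5293,.2965,.0375))"
```

```text
position: [0.5273, 0.2935, 0.0445]
wrist_force: [-0.6, -0.8, -1.0]
finger_force: 27.5
position: [0.5297, 0.2969, 0.049]
wrist_force: [-0.2, 0.7, -0.8]
finger_force: 27.5
t 33.3 pos [0.5297 0.2969 0.049 ] yhead -5.4 w 0.0313 j [-0.17  0.7  -0.65  1.76  0.54  0.86 -1.15]
  -> [0.5293 0.2965 0.0375] tool shift mm [-0.5 -0.4 11.5]
```

```bash
python3 -m handwheel '[{"translation":[0,0,0.005],"turn":0,"hand":-0.4},{"translation":[0,0,0.003],"turn":0,"hand":-0.4},{"translation":[0,0,0.001],"turn":0,"hand":-0.4},{"translation":[0,0,0],"turn":0,"hand":-0.4},{"translation":[0,0,0],"turn":0,"hand":-0.4}]' | grep -E 'posi|force'
python3 -m handwheel '[{"translation":[0,0,0.001],"turn":0,"hand":-0.4},{"translation":[0,0,0],"turn":0,"hand":-0.4},{"translation":[0,0,0],"turn":0,"hand":-0.4}]' | grep -E 'posi|force'
```

```text
position: [0.5288, 0.2963, 0.0382]
wrist_force: [-0.3, -0.1, -1.5]
finger_force: 27.5
position: [0.529, 0.2966, 0.0376]
wrist_force: [-0.3, -1.0, 3.6]
finger_force: 27.6
```

Contact at the floor; release, and go for the separator.

```bash
python3 -m handwheel '[{"translation":[0,0,0],"turn":0,"hand":-0.1},{"translation":[0,0,0],"turn":0,"hand":0.4},{"translation":[0,0,0],"turn":0,"hand":1},{"translation":[0,0,0],"turn":0,"hand":1},{"translation":[0,0,0],"turn":0,"hand":1}]' | grep -E 'force|grip'
python3 -m handwheel '[{"translation":[0,0,-0.02],"turn":0,"hand":1},{"translation":[0,0,-0.035],"turn":0,"hand":1},{"translation":[0,0,-0.035],"turn":0,"hand":1},{"translation":[0,0,-0.035],"turn":0,"hand":1},{"translation":[0,0,-0.015],"turn":0,"hand":1}]' | grep -E 'posi|force'
python3 -c "
from h import *
to((.45,.1,.175),(.425,-.0624,.175),(.425,-.0624,.0493))"
```

```text
wrist_force: [-0.5, -0.4, 0.0]
grip_width: 0.0839
finger_force: 0.0
position: [0.5299, 0.2979, 0.182]
wrist_force: [0.6, 1.6, -0.2]
finger_force: 0.0
t 34.8 pos [0.5299 0.2979 0.182 ] yhead -5.4 w 0.0854 j [-0.11  0.56 -0.73  1.64  0.41  1.1  -1.05]
  -> [0.45  0.1   0.175] tool shift mm [-204.6  -61.     6.1]
  -> [ 0.425  -0.0624  0.175 ] tool shift mm [-164.    -9.7   -0.6]
  -> [ 0.425  -0.0624  0.0493] tool shift mm [ -0.5  -0.5 125.7]
```

```bash
python3 -m handwheel '[{"translation":[-0.020,-0.006,0],"turn":0,"hand":1},{"translation":[-0.037,-0.011,0],"turn":0,"hand":1},{"translation":[-0.037,-0.011,0],"turn":0,"hand":1},{"translation":[-0.037,-0.011,0],"turn":0,"hand":1},{"translation":[-0.037,-0.011,0],"turn":0,"hand":1}]' | grep -E 'posi'
python3 -m handwheel '[{"translation":[-0.036,-0.011,0],"turn":0,"hand":1},{"translation":[-0.036,-0.002,0],"turn":0,"hand":1},{"translation":[-0.036,-0.002,0],"turn":0,"hand":1},{"translation":[-0.036,-0.002,0],"turn":0,"hand":1},{"translation":[-0.036,-0.002,0],"turn":0,"hand":1}]' | grep -E 'posi'
python3 -m handwheel '[{"translation":[-0.020,-0.002,0],"turn":0,"hand":1},{"translation":[0,0,0],"turn":0,"hand":1},{"translation":[0,0,0],"turn":0,"hand":1}]' | grep -E 'posi'
python3 -c "
from h import *
to((.425,-.0624,.0493))"
```

```text
position: [0.4623, 0.1323, 0.1771]
position: [0.4268, -0.0453, 0.1775]
position: [0.4233, -0.0645, 0.1773]
t 35.9 pos [ 0.4233 -0.0645  0.1773] yhead -5.6 w 0.0858 j [ 0.67  0.27 -0.77  2.05  0.24  0.91 -0.32]
  -> [ 0.425  -0.0624  0.0493] tool shift mm [  2.3   1.5 128. ]
```

```bash
python3 -m handwheel '[{"translation":[0.002,0.001,0.02],"turn":0,"hand":1},{"translation":[0,0,0.035],"turn":0,"hand":1},{"translation":[0,0,0.030],"turn":0,"hand":1},{"translation":[0,0,0.025],"turn":0,"hand":1},{"translation":[0,0,0.012],"turn":0,"hand":1}]' | grep -E 'posi|force'
python3 -m handwheel '[{"translation":[0,0,0.002],"turn":0,"hand":1},{"translation":[0,0,0],"turn":0,"hand":1},{"translation":[0,0,0],"turn":0,"hand":1},{"translation":[0,0,0],"turn":0,"hand":1}]' | grep -E 'posi|force'
python3 -c "
from h import *
to((.425,-.0624,.0493))"
```

```text
position: [0.4236, -0.0596, 0.0529]
wrist_force: [-0.3, 0.4, 1.0]
finger_force: 0.0
position: [0.4257, -0.061, 0.0544]
wrist_force: [1.0, -0.1, 0.2]
finger_force: 0.0
t 36.6 pos [ 0.4257 -0.061   0.0544] yhead -5.4 w 0.085 j [ 0.52  0.46 -0.64  2.19  0.47  0.63 -0.55]
  -> [ 0.425  -0.0624  0.0493] tool shift mm [-1.4 -0.6  5.1]
```

```bash
python3 -m handwheel '[{"translation":[-0.001,-0.0005,0.004],"turn":0,"hand":1},{"translation":[0,0,0],"turn":0,"hand":0},{"translation":[0,0,0],"turn":0,"hand":-0.3},{"translation":[0,0,0],"turn":0,"hand":-0.5},{"translation":[0,0,0],"turn":0,"hand":-0.75}]' 25| grep -E 'posi|force|grip'
python3 -m handwheel '[{"translation":[0,0,0],"turn":0,"hand":-0.75},{"translation":[0,0,0],"turn":0,"hand":-0.75},{"translation":[0,0,0],"turn":0,"hand":-0.75},{"translation":[0,0,0],"turn":0,"hand":-0.75},{"translation":[0,0,0],"turn":0,"hand":-0.75}]' 25| grep -E 'posi|force|grip'
python3 -m handwheel '[{"translation":[0,0,-0.01],"turn":0,"hand":-0.75},{"translation":[0,0,-0.025],"turn":0,"hand":-0.75},{"translation":[0,0,-0.03],"turn":0,"hand":-0.75},{"translation":[0,0,-0.025],"turn":0,"hand":-0.75},{"translation":[0,0,-0.01],"turn":0,"hand":-0.75}]' | grep -E 'posi|force|grip'
python3 -c "
from h import *
to((.45,.08,.152),(.512,.1765,.152))"
```

```text
position: [0.4243, -0.0625, 0.0495]
wrist_force: [-0.7, 0.5, 0.4]
grip_width: 0.0389
finger_force: 0.0
position: [0.4241, -0.0624, 0.0493]
wrist_force: [0.3, -0.8, -0.3]
grip_width: 0.0163
finger_force: 25.7
position: [0.4255, -0.062, 0.1528]
wrist_force: [0.7, 0.5, -0.7]
grip_width: 0.0165
finger_force: 25.7
t 37.9 pos [ 0.4255 -0.062   0.1528] yhead -5.4 w 0.0165 j [ 0.65  0.31 -0.76  2.08  0.28  0.85 -0.37]
  -> [0.45  0.08  0.152] tool shift mm [143.7  11.1   0.8]
  -> [0.512  0.1765 0.152 ] tool shift mm [101.9  52.7   0.2]
```

```bash
python3 -m handwheel '[{"translation":[0.018,0.001,0],"turn":0,"hand":-0.75},{"translation":[0.031,0.002,0],"turn":0,"hand":-0.75},{"translation":[0.032,0.003,0],"turn":0,"hand":-0.75},{"translation":[0.032,0.003,0],"turn":0,"hand":-0.75},{"translation":[0.031,0.003,0],"turn":0,"hand":-0.75}]' | grep -E 'posi'
python3 -m handwheel '[{"translation":[0.030,0.015,0],"turn":0,"hand":-0.75},{"translation":[0.030,0.015,0],"turn":0,"hand":-0.75},{"translation":[0.026,0.014,0],"turn":0,"hand":-0.75},{"translation":[0.016,0.009,0],"turn":0,"hand":-0.75},{"translation":[0,0,0],"turn":0,"hand":-0.75}]' | grep -E 'posi'
python3 -m handwheel '[{"translation":[0,0,0],"turn":0,"hand":-0.75},{"translation":[0,0,0],"turn":0,"hand":-0.75}]' | grep -E 'posi'
python3 -c "
from h import *
to((.512,.1765,.0513))"
```

```text
position: [0.4495, 0.0811, 0.1495]
position: [0.5132, 0.1807, 0.1495]
position: [0.5112, 0.1755, 0.149]
t 38.9 pos [0.5112 0.1755 0.149 ] yhead -5.4 w 0.0166 j [ 0.1   0.49 -0.74  1.84  0.4   0.97 -0.9 ]
  -> [0.512  0.1765 0.0513] tool shift mm [ 1.2  0.8 97.7]
```

```bash
python3 -m handwheel '[{"translation":[0.001,0,0.02],"turn":0,"hand":-0.75},{"translation":[0,0,0.03],"turn":0,"hand":-0.75},{"translation":[0,0,0.025],"turn":0,"hand":-0.75},{"translation":[0,0,0.013],"turn":0,"hand":-0.75},{"translation":[0,0,0],"turn":0,"hand":-0.75}]' | grep -E 'posi|force'
python3 -m handwheel '[{"translation":[0,0,0],"turn":0,"hand":-0.75},{"translation":[0,0,0],"turn":0,"hand":-0.75},{"translation":[0,0,0],"turn":0,"hand":-0.75}]' | grep -E 'posi|force'
python3 -c "
from h import *
to((.512,.1765,.0513))"
```

```text
position: [0.5101, 0.1751, 0.0589]
wrist_force: [-1.0, 0.1, -0.7]
finger_force: 25.7
position: [0.513, 0.1777, 0.0628]
wrist_force: [0.0, -0.2, 0.2]
finger_force: 25.7
t 39.5 pos [0.513  0.1777 0.0628] yhead -5.4 w 0.0164 j [ 0.04  0.6  -0.66  1.91  0.51  0.8  -1.  ]
  -> [0.512  0.1765 0.0513] tool shift mm [-1.3 -0.9 11.5]
```

```bash
python3 -m handwheel '[{"translation":[-0.001,-0.001,0.005],"turn":0,"hand":-0.75},{"translation":[0,0,0.003],"turn":0,"hand":-0.75},{"translation":[0,0,0.001],"turn":0,"hand":-0.75},{"translation":[0,0,0],"turn":0,"hand":-0.75},{"translation":[0,0,0],"turn":0,"hand":-0.75}]' | grep -E 'posi|force'
python3 -m handwheel '[{"translation":[0,0,0.001],"turn":0,"hand":-0.75},{"translation":[0,0,0],"turn":0,"hand":-0.75},{"translation":[0,0,0],"turn":0,"hand":-0.75}]' | grep -E 'posi|force'
```

```text
position: [0.5109, 0.1765, 0.0523]
wrist_force: [-0.4, 0.8, -1.0]
finger_force: 25.7
position: [0.5111, 0.1766, 0.0513]
wrist_force: [-0.1, 0.0, -0.2]
finger_force: 25.8
```

```bash
python3 -m handwheel '[{"translation":[0,0,0.0005],"turn":0,"hand":-0.75},{"translation":[0,0,0],"turn":0,"hand":-0.4},{"translation":[0,0,0],"turn":0,"hand":0.2},{"translation":[0,0,0],"turn":0,"hand":1},{"translation":[0,0,0],"turn":0,"hand":1}]' | grep -E 'posi|force|grip'
python3 -m handwheel '[{"translation":[0,0,0],"turn":0,"hand":1},{"translation":[0,0,-0.03],"turn":0,"hand":1},{"translation":[0,0,-0.035],"turn":0,"hand":1},{"translation":[0,0,-0.035],"turn":0,"hand":1},{"translation":[0,0,-0.02],"turn":0,"hand":1}]' | grep -E 'posi|force|grip'
python3 -c "
from h import *
to((.45,.08,.18),(.414,-.1248,.18),(.414,-.1248,.061))"
```

```text
position: [0.5109, 0.1764, 0.0507]
wrist_force: [-0.2, -0.1, -0.3]
grip_width: 0.061
finger_force: 0.0
position: [0.5117, 0.1775, 0.1742]
wrist_force: [0.9, 0.1, -0.1]
grip_width: 0.0852
finger_force: 0.0
t 41.0 pos [0.5117 0.1775 0.1742] yhead -5.4 w 0.0852 j [ 0.12  0.47 -0.76  1.81  0.37  1.01 -0.88]
  -> [0.45 0.08 0.18] tool shift mm [-102.8  -52.3   -6.1]
  -> [ 0.414  -0.1248  0.18  ] tool shift mm [-207.3  -16.7   -0.4]
  -> [ 0.414  -0.1248  0.061 ] tool shift mm [ -0.2  -0.3 119. ]
```

```bash
python3 -m handwheel '[{"translation":[-0.018,-0.010,-0.006],"turn":0,"hand":1},{"translation":[-0.028,-0.014,0],"turn":0,"hand":1},{"translation":[-0.028,-0.014,0],"turn":0,"hand":1},{"translation":[-0.028,-0.014,0],"turn":0,"hand":1},{"translation":[-0.035,-0.003,0],"turn":0,"hand":1}]' | grep -E 'posi'
python3 -m handwheel '[{"translation":[-0.035,-0.003,0],"turn":0,"hand":1},{"translation":[-0.035,-0.003,0],"turn":0,"hand":1},{"translation":[-0.035,-0.003,0],"turn":0,"hand":1},{"translation":[-0.035,-0.003,0],"turn":0,"hand":1},{"translation":[-0.032,-0.002,0],"turn":0,"hand":1}]' | grep -E 'posi'
python3 -m handwheel '[{"translation":[0,0,0],"turn":0,"hand":1},{"translation":[0,0,0],"turn":0,"hand":1},{"translation":[0,0,0],"turn":0,"hand":1}]' | grep -E 'posi'
python3 -c "
from h import *
to((.414,-.1248,.061))"
```

```text
position: [0.441, 0.0456, 0.1768]
position: [0.4123, -0.1267, 0.1769]
position: [0.4133, -0.1242, 0.1769]
t 42.1 pos [ 0.4133 -0.1242  0.1769] yhead -5.4 w 0.0852 j [ 0.8   0.27 -0.74  2.05  0.23  0.91 -0.17]
  -> [ 0.414  -0.1248  0.061 ] tool shift mm [ -0.6   0.7 115.9]
```

```bash
python3 -m handwheel '[{"translation":[0,0,0.02],"turn":0,"hand":1},{"translation":[0,0,0.03],"turn":0,"hand":1},{"translation":[0,0,0.030],"turn":0,"hand":1},{"translation":[0,0,0.020],"turn":0,"hand":1},{"translation":[0,0,0.012],"turn":0,"hand":1}]' | grep -E 'posi|force'
python3 -m handwheel '[{"translation":[0,0,0.001],"turn":0,"hand":1},{"translation":[0,0,0],"turn":0,"hand":1},{"translation":[0,0,0],"turn":0,"hand":1},{"translation":[0,0,0],"turn":0,"hand":1}]' | grep -E 'posi|force'
python3 -c "
from h import *
to((.414,-.1248,.061))"
```

```text
position: [0.4125, -0.1225, 0.0628]
wrist_force: [-0.6, -1.2, 0.1]
finger_force: 0.0
position: [0.4142, -0.1243, 0.0648]
wrist_force: [0.2, -0.3, 0.4]
finger_force: 0.0
t 42.9 pos [ 0.4142 -0.1243  0.0648] yhead -5.3 w 0.0855 j [ 0.67  0.44 -0.63  2.17  0.44  0.65 -0.37]
  -> [ 0.414  -0.1248  0.061 ] tool shift mm [-0.5 -0.1  3.8]
```

```bash
python3 -m handwheel '[{"translation":[0,0,0.003],"turn":0,"hand":1},{"translation":[0,0,0],"turn":0,"hand":0.4},{"translation":[0,0,0],"turn":0,"hand":0},{"translation":[0,0,0],"turn":0,"hand":-0.2},{"translation":[0,0,0],"turn":0,"hand":-0.2}]' 30| grep -E 'posi|force|grip'
python3 -m handwheel '[{"translation":[0,0,0],"turn":0,"hand":-0.2},{"translation":[0,0,0],"turn":0,"hand":-0.2},{"translation":[0,0,0],"turn":0,"hand":-0.2},{"translation":[0,0,0],"turn":0,"hand":-0.2}]' | grep -E 'posi|force|grip'
python3 -m handwheel '[{"translation":[0,0,-0.01],"turn":0,"hand":-0.2},{"translation":[0,0,-0.025],"turn":0,"hand":-0.2},{"translation":[0,0,-0.03],"turn":0,"hand":-0.2},{"translation":[0,0,-0.03],"turn":0,"hand":-0.2},{"translation":[0,0,-0.025],"turn":0,"hand":-0.2}]' | grep -E 'posi|force|grip'
python3 -c "
from h import *
to((.45,.1,.182),(.5194,.2372,.182))"
```

```text
position: [0.4135, -0.1248, 0.061]
wrist_force: [0.3, -0.5, 4.7]
grip_width: 0.0402
finger_force: 31.2
position: [0.4135, -0.1248, 0.061]
wrist_force: [0.0, -0.5, 4.6]
grip_width: 0.0406
finger_force: 31.0
position: [0.4129, -0.1241, 0.1829]
wrist_force: [1.5, -0.1, -1.5]
grip_width: 0.0404
finger_force: 30.8
t 44.0 pos [ 0.4129 -0.1241  0.1829] yhead -5.3 w 0.0404 j [ 0.81  0.26 -0.76  2.04  0.23  0.92 -0.16]
  -> [0.45  0.1   0.182] tool shift mm [226.6  16.    1. ]
  -> [0.5194 0.2372 0.182 ] tool shift mm [1.431e+02 5.630e+01 1.000e-01]
```

```bash
python3 -m handwheel '[{"translation":[0.018,0.001,0],"turn":0,"hand":-0.2},{"translation":[0.034,0.002,0],"turn":0,"hand":-0.2},{"translation":[0.035,0.003,0],"turn":0,"hand":-0.2},{"translation":[0.035,0.003,0],"turn":0,"hand":-0.2},{"translation":[0.035,0.003,0],"turn":0,"hand":-0.2}]' | grep -E 'posi'
python3 -m handwheel '[{"translation":[0.035,0.002,0],"turn":0,"hand":-0.2},{"translation":[0.034,0.002,0],"turn":0,"hand":-0.2},{"translation":[0.030,0.012,0],"turn":0,"hand":-0.2},{"translation":[0.030,0.012,0],"turn":0,"hand":-0.2},{"translation":[0.030,0.012,0],"turn":0,"hand":-0.2}]' | grep -E 'posi'
python3 -m handwheel '[{"translation":[0.030,0.012,0],"turn":0,"hand":-0.2},{"translation":[0.020,0.008,0],"turn":0,"hand":-0.2},{"translation":[0,0,0],"turn":0,"hand":-0.2},{"translation":[0,0,0],"turn":0,"hand":-0.2},{"translation":[0,0,0],"turn":0,"hand":-0.2}]' | grep -E 'posi'
python3 -c "
from h import *
to((.5194,.2372,.063))"
```

```text
position: [0.4394, 0.0318, 0.1813]
position: [0.4946, 0.1864, 0.1811]
position: [0.5186, 0.232, 0.1806]
t 45.3 pos [0.5186 0.232  0.1806] yhead -5.4 w 0.0401 j [ 0.02  0.51 -0.77  1.73  0.4   1.07 -0.97]
  -> [0.5194 0.2372 0.063 ] tool shift mm [  5.3   0.4 117.6]
```

```bash
python3 -m handwheel '[{"translation":[0.004,0,0.02],"turn":0,"hand":-0.2},{"translation":[0,0,0.03],"turn":0,"hand":-0.2},{"translation":[0,0,0.03],"turn":0,"hand":-0.2},{"translation":[0,0,0.020],"turn":0,"hand":-0.2},{"translation":[0,0,0.006],"turn":0,"hand":-0.2}]' | grep -E 'posi|force'
python3 -m handwheel '[{"translation":[0,0,0],"turn":0,"hand":-0.2},{"translation":[0,0,0],"turn":0,"hand":-0.2},{"translation":[0,0,0],"turn":0,"hand":-0.2}]' | grep -E 'posi|force'
python3 -c "
from h import *
to((.5194,.2372,.063))"
```

```text
position: [0.5178, 0.2337, 0.0718]
wrist_force: [-0.4, -0.3, -0.8]
finger_force: 31.0
position: [0.5205, 0.2371, 0.0765]
wrist_force: [0.1, -0.1, -1.6]
finger_force: 31.0
t 46.0 pos [0.5205 0.2371 0.0765] yhead -5.4 w 0.0401 j [-0.04  0.63 -0.69  1.83  0.51  0.87 -1.08]
  -> [0.5194 0.2372 0.063 ] tool shift mm [-0.  -1.2 13.5]
```

```bash
python3 -m handwheel '[{"translation":[0,-0.001,0.006],"turn":0,"hand":-0.2},{"translation":[0,0,0.004],"turn":0,"hand":-0.2},{"translation":[0,0,0.001],"turn":0,"hand":-0.2},{"translation":[0,0,0],"turn":0,"hand":-0.2},{"translation":[0,0,0],"turn":0,"hand":-0.2}]' | grep -E 'posi|force'
python3 -m handwheel '[{"translation":[0,0,0.001],"turn":0,"hand":-0.2},{"translation":[0,0,0],"turn":0,"hand":-0.2},{"translation":[0,0,0],"turn":0,"hand":-0.2}]' | grep -E 'posi|force'
```

```text
position: [0.5187, 0.2371, 0.0638]
wrist_force: [-1.1, -0.3, -1.0]
finger_force: 31.0
position: [0.5189, 0.2372, 0.0631]
wrist_force: [-0.2, -1.0, 2.8]
finger_force: 30.8
```

Contact; release, rise and look.

```bash
python3 -m handwheel '[{"translation":[0,0,0],"turn":0,"hand":0},{"translation":[0,0,0],"turn":0,"hand":0.5},{"translation":[0,0,0],"turn":0,"hand":1},{"translation":[0,0,0],"turn":0,"hand":1},{"translation":[0,0,0],"turn":0,"hand":1}]' | grep -E 'force|grip'
python3 -m handwheel '[{"translation":[0,0,-0.02],"turn":0,"hand":1},{"translation":[0,0,-0.035],"turn":0,"hand":1},{"translation":[0,0,-0.035],"turn":0,"hand":1},{"translation":[0,0,-0.035],"turn":0,"hand":1},{"translation":[0,0,-0.035],"turn":0,"hand":1}]' | grep -E 'posi|force'
python3 -m handwheel '[{"translation":[-0.03,-0.025,0],"turn":0,"hand":1},{"translation":[-0.03,-0.025,0],"turn":0,"hand":1},{"translation":[-0.03,-0.025,0],"turn":0,"hand":1},{"translation":[-0.03,-0.02,0],"turn":0,"hand":1},{"translation":[-0.03,-0.01,0],"turn":0,"hand":1}]' | grep -E 'posi|force'
python3 -m handwheel '[{"translation":[-0.03,0,0],"turn":0,"hand":1},{"translation":[-0.03,0,0],"turn":0,"hand":1},{"translation":[0,0,0],"turn":0,"hand":1},{"translation":[0,0,0],"turn":0,"hand":1},{"translation":[0,0,0],"turn":0,"hand":1}]' | grep -E 'time|posi|force'
python3 -c "
from h import *
t=viewer.capture('top')[:,:,::-1];s=viewer.capture('scene')[:,:,::-1]
z=lambda i,x,y,w,h:cv2.resize(i[y:y+h,x:x+w],(390,290),interpolation=2)
o=cv2.imread('pics/top0.png')
cv2.imwrite('pics/f.png',np.vstack([np.hstack([z(o,180,180,130,97),z(t,180,180,130,97)]),np.hstack([z(s,150,220,160,120),z(t,470,240,100,75)])]))"
```

```text
wrist_force: [-0.9, -0.3, 0.8]
grip_width: 0.0849
finger_force: 0.0
position: [0.5183, 0.237, 0.2244]
wrist_force: [0.9, -0.2, -0.5]
finger_force: 0.0
position: [0.3972, 0.0968, 0.2225]
wrist_force: [0.3, -0.3, 0.4]
finger_force: 0.0
time: 48.28
position: [0.3946, 0.0383, 0.223]
wrist_force: [-0.7, 0.3, 0.8]
finger_force: 0.0
```

View pics/f.png

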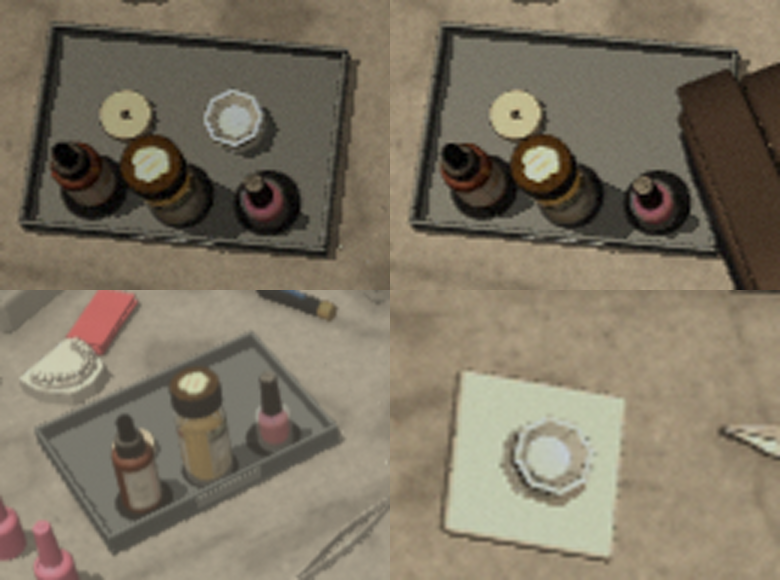

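The before and after views match: the bottles, jar and wheel are in their starting places, upright. The dish is central on the slab and the arm is clear, so I'll hand in.

```bash
python3 -c "
from rig import sign_off
print(sign_off())"
```

```text
the job is handed in; nothing more can be done
None
```

The job is handed in at about 48 s: the dish stands in the middle of the slab, and the jar and both bottles are back upright in their caddy places with the felt wheel unmoved; the hand-in returned no verdict.

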